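Break the flywheel nut loose with locking holder pliers

TASK

Free the flywheel nut on this crankcase half. Squeeze the handles of the locking pliers until they snap over centre and stay clamped on the flywheel by themselves, let go of them, and swing the breaker bar anticlockwise (seen from above) by at least an eighth of a turn so that the nut gives while the flywheel stays put. Then pull the release lever in against its handle and, keeping the handle in hand so that it does not fly open, ease it fully open and let go, leaving the pliers sitting loose around the flywheel and everything else on the bench where it is; work with a firm but never a heavy hand.

Things in the scene. Friction and masses are not known exactly. Their poses are not given: they have to be found in the camera images.
- case: Aluminium crankcase half, open side up, fixed to the bench, 216 x 190 mm, rim 60 mm high. Origin on the vertical crank axis at bench level; the pliers' handles stick out along -x, crossing the wall 116 mm out. A brace stud, 11 mm thick, stands 30 mm above the rim at x -96, y -29.5 mm, 6 mm beside the fixed handle, which comes to rest on it as the bar is turned.
- flywheel: Steel flywheel on the crank axis: drum 80 mm across, 60 to 92 mm high; below it a dark ring, 94 mm across, on which the jaws lie. Turns with the crank (0.12 N m) unless clamped. Origin on the axis at bench level; x points to its red mark, and along the bar while the nut is tight.
- flywheel_mark (a point): Red mark on the flywheel's ring, 47 mm from the axis, 60 mm above the bench: shows whether the flywheel has turned.
- pliers: Locking holder pliers, steel, 0.7 kg, lying loose and level: curved jaws 12 mm thick with brass pads round the drum. This is their fixed part. Origin in the middle of the jaws (on the crank axis within some mm), on the underside; -x runs out along the handles, the fixed handle on the -y side, the moving one on the +y side.
- pliers_fixed_grip (a point): Centre of the fixed handle (12 mm wide, 21 mm tall) at the place to squeeze, 152 mm from the crank axis, about 70 mm above the bench, free air below. The handle runs straight along the pliers' x, 12 mm to the -y side of the crank axis; it ends 182 mm out, its adjusting screw (14 mm thick) at 200 mm. Axes as pliers.
- handle_grip (a point): Centre of the moving handle (red, 13 mm wide, 20 mm tall) opposite. Over their outer faces the two measure 64 mm here when open; much less locked (never under 38). Squeezing stiffens to about 10 N a side once the jaw meets the drum, then eases, and only at the dead stop is it surely over centre; let go 2 mm before, it springs open. x points to its pivot, 87 mm away.
- handle_end (a point): Centre of the moving handle (13 mm wide) 10 mm before its free end, beyond the fixed handle and screw. x points along the handle to its pivot 158 mm away, y outward from the fixed handle. When the pliers are let off, this end swings some 45 mm outward (0.28 rad).
- lever_tail (a point): Centre of the brass release lever (5 mm thick, 14 mm tall, 6 mm longer than the handle) on the inner side of handle_end. It turns on the moving handle 64 mm nearer the jaws. Lever and handle end measure 26 mm together; pinched together with 5 to 10 N, by 3 to 5 mm, they trip the lock (stop at 11 mm). Then the handle pushes outward, up to 10 N, and flies open unless held.
- lever: The same brass release lever, of thin sheet: it bends if pressed with over 45 N. Origin on its pivot, at the height of the pliers' underside.
- handle (a joint): Angle of the moving handle to its jaw, rad: 0.45 fully open (a spring keeps it so), about 0.30 where the jaw meets the drum, under 0.1 when locked; the reading is too coarse to tell by itself whether the handle is over centre.
- bar (a joint): How far the nut, with socket and bar, has been unscrewed on the flywheel, rad: 0 tight, grows anticlockwise seen from above, to 1.9 at most. It is stiff all the way (0.8 N m). Unless the pliers are locked, the flywheel turns along instead. Locked, bar and flywheel first give by up to 0.1 rad, until the fixed handle rests on the stud.
- bar_grip (a point): Middle of the breaker bar's black grip (15 mm thick, 52 mm long), 122 mm from the crank axis, 123 mm above the bench. x points outward along the bar. The bar sits on the nut and only turns, level, about the crank axis.
- piston: Bystander: piston, 54 mm across, 59 mm tall, standing, with its pin (66 mm) through it. Origin: centre of underside.
- oil_bottle: Bystander: red oil bottle, 72 mm across, 190 mm tall. Origin: centre of underside.
- barrel: Bystander: finned engine cylinder, 118 mm square, with studs 114 mm tall. Origin: centre of underside.
- carton: Bystander: open cardboard box of parts, 200 x 150 x 75 mm. Origin: centre of underside.

How it is judged:
On the way, in this order (a step that is already met when the one before it is completed fails the run):
1. the pliers are locked on the flywheel and hold by themselves, hands off (value of joint handle below 0.13 rad and contact force between pliers and flywheel above 25 N and contact force between the fingers and pliers below 0.5 N), for 0.3 s.
2. the nut is turned loose by an eighth of a turn, the pliers still locked (value of joint bar above 0.75 rad and value of joint handle below 0.13 rad and contact force between pliers and flywheel above 25 N), for 0.1 s.
At the end, for the whole second after the job is handed in: Pliers open (handle over 0.36 rad), loose on the flywheel, level, within 14 mm of its axis (50 to 72 mm high, tilt under 0.1 rad), at rest; nut unscrewed over 0.75 rad; flywheel mark within 16 mm of its start; bystanders within 20 mm of theirs (value of joint handle above 0.36 rad and value of joint bar above 0.75 rad and distance of flywheel_mark from where it was at the start of the episode below 0.016 m and contact force between pliers and flywheel below 15 N and horizontal distance between pliers and case below 0.014 m and height (world z) of pliers between 0.05 and 0.072 m and angle between pliers's own z axis and vertical below 0.1 rad and linear speed of pliers below 0.02 m/s and distance of each of piston, oil_bottle, barrel, carton from where it was at the start of the episode below 0.02 m); the robot touches nothing.
It fails at once if the flywheel turns along with the nut (its mark moves over 16 mm) (distance of flywheel_mark from where it was at the start of the episode above 0.016 m).
It fails at once if the handle flies open (faster than 6 rad/s) (velocity of joint handle above 6 rad/s).
It fails at once if the pliers are gripped or pushed with far more force than needed (over 80 N of finger contact in all, both sides together) (contact force between the fingers and pliers above 80 N).
It fails at once if the thin release lever is pressed with over 45 N and bends (contact force between the fingers and lever above 45 N).
It fails at once if a bystander is knocked or moved by more than 20 mm (distance of any of piston, oil_bottle, barrel, carton from where it was at the start of the episode above 0.02 m).
It also fails if it takes over 70 s, if anything falls off the work surface, if the arm or the gripper's body presses on something with over 40 N, if the wrist force passes 120 N, or if a joint passes its speed limit or range.

ROBOT

A 6-joint arm with a two-finger parallel gripper is mounted at the origin on the work surface. World frame = base frame: x ahead of the robot, y to its left, z up, the work surface at z = 0. Lengths are in m, angles in rad, forces in N, time in s.
With the tool pointing down it reaches from about 0.25 to 0.775 m from the base axis. Payload 8.9 kg.
Tool frame: the origin (TCP) lies midway between the tips of the shut fingers; the grasp point (between the pads) lies 19 mm behind it (bot.hold_point_z is the distance from the TCP to the grasp point, in m); y points along the fingers, z is the direction in which the jaws open and shut, and the axes are right-handed (so a half turn about y gives the same grasp; the last joint's range is limited). The gripper opens to 85 mm and grips with 20 to 120 N. Pads are 22 mm wide; open, the fingers measure 114 mm over their backs; the gripper's body (76 mm by 85 mm) begins 54 mm behind the grasp point. The pads swing forward as they close: fully open they stand 13 mm farther back than shut.
Start: joints at [1.041, 0.291, -0.153, 1.127, 0, 1.431], TCP at [0.2, 0.485, 0.231] pointing down, gripper open.
Joint ranges: [-2.52, 2.52], [-0.91, 1.74], [-1.3, 1.37], [-1.96, 2.02], [-1.52, 1.47], [-3.14, 3.14]. Speed limits (rad/s): [2.22, 2.22, 2.79, 3.14, 3.14, 3.14].

INTERFACE

Orientations are given as a rotation vector (axis times angle).
In Python, from rig import telemetry, vision, hand_in, bot gives the robot as it stands.
- The arm moves only by the shell command python3 -m creep 'ROWS' [FORCE]. ROWS is JSON, one flat list of numbers, 7 for each row, row after row: the turn, a rotation vector about the tool's x, y, z in degrees, then the shift along the tool's x, y, z in mm, then the opening in per cent of the stroke, from 0 (shut) to 100 (fully open). In form: [ax, ay, az, tx, ty, tz, fingers, ax, ay, az, tx, ty, tz, fingers, ...]. A call has 1 to 10 rows; each row shifts and turns the pose as measured when the row begins, along the tool's axes as they then stand; what a row does not reach is not made up. A row lasts 1/12 s, in which the tool goes at most 41.7 mm and 7.16 degrees, less where a joint would pass 70% of its speed; a pose out of reach is approached as far as the arm can. A call is refused whole if a number of a shift passes 41.7 or a number of a turn 7.16, either way. A call with a gripper value outside its range is refused whole. The fingers move at their own pace and stop on an object; FORCE is the grip in N (left out, the last holds). Time passes only in rows, so rows that do not move let the fingers close. It gives the time, the measured TCP pose, the force and the opening at its end, in the units of the state.
- telemetry.get_state(): the state, without advancing time (a new reading comes with each control period).
- vision.read_camera(name): name is "scene" or "top"; returns the picture (480x640x3 uint8, blue, green, red); there is no depth.
- vision.get_calibration(name): a dict with "mtx" (3x3 intrinsics, pixels), "R" (3x3) and "t" (3): a world point X has camera coordinates R X + t. Camera axes: x right, y down, z forward; pixel columns grow to the right and rows downward; lengths in m; the calibration is good to about 2 mm. A picture is of the moment at which its call begins. get_calibration takes no time and is no camera call.
- hand_in(): hands the job in, once; it reports no verdict.
Trained networks look in the newest picture that a camera, given by its name, has taken for a name from the list of things; names that differ only in an ending like _2 or _b are one class to them, and where a whole thing is asked for, a point or a joint stands for the part that bears it (a point fixed in the world has none). Each returns a list of dicts, best first, with "confidence" (0 to 1); they miss things now and then, are a little off and sometimes report something else, mostly with a low value. They report only what shows in the picture. A call takes as long as a camera call.
- vision.boxes_of(camera, label): "pixel" ([column, row] in pixels, amid what is visible of it).
- vision.silhouettes(camera, label): "pixels" (480x640 bool, what is visible of it) and "pixel" ([column, row] in pixels, amid what is visible of it).
The state is a dict: "time": time; "joint_pos": joint angles; "qvel": joint speeds; "joint_torque": joint torques, N m; "tool_pos": TCP position; "tool_rot": TCP orientation; "force": force on the tool from outside, world axes, zero at the start; "torque": the same for the moment, N m; "gripper_width": finger opening in m.
Only numpy, scipy, OpenCV 4.12 (cv2) and the standard library are available. Lean on these libraries where they do the work, as an engineer would, in place of code of your own. Each camera call takes 0.05 s, during which the arm holds its last target.

## Working session

There is one attempt and no reset: what is moved stays moved. The work goes in short steps, Python scripts to look and compute and a shell command to move; the robot and the scene stay as the last step left them, time stands still between calls to the robot, and variables do not carry over. Pictures are saved under pics/ and viewed, and the job is handed in when it is done.

```bash
ls -la; mkdir -p pics; python3 - <<'E'
from rig import telemetry, vision, bot
import cv2
print(telemetry.get_state()); print([a for a in dir(bot) if a[0]!='_'])
for c in('scene','top'):
    cv2.imwrite(f'pics/{c}0.png',vision.read_camera(c)); k=vision.get_calibration(c); print(c,k)
E
```

```text
total 12
drwxr-xr-x  3 agent agent 4096 Dec  6 13:14 .
drwxr-xr-x 23 root  root  4096 Dec  6 13:14 ..
drwxr-xr-x  2 agent agent 4096 Dec  6 13:14 pics
{'time': 0.0, 'joint_pos': array([ 1.04069786e+00,  2.91280547e-01, -1.54081351e-01,  1.12669146e+00,
        7.60280457e-06,  1.43145139e+00]), 'qvel': array([ 5.20598708e-04,  9.90777477e-05,  8.45220131e-04,  8.79768371e-04,
        1.61182010e-03, -1.43947382e-03]), 'joint_torque': array([-1.08503704e-03, -5.37144506e+01,  3.31370115e+01,  1.58875919e-02,
       -2.99286303e-04,  6.39695827e-05]), 'tool_pos': array([0.19977128, 0.48506274, 0.23074894]), 'tool_rot': array([-1.55016026,  0.30692533, -0.30626185]), 'force': array([-0.0943626 ,  0.02890068, -0.08412748]), 'torque': array([-0.01225026,  0.02363604, -0.04086039]), 'gripper_width': 0.08539881698377957}
['PlanningError', 'hold_point_z']
scene {'mtx': array([[604.50141683,   0.        , 324.83469855],
       [  0.        , 604.50141683, 243.45463887],
       [  0.        ,   0.        ,   1.        ]]), 'R': array([[-0.30030291,  0.95369809,  0.01667657],
       [ 0.58380398,  0.19759977, -0.78748158],
       [-0.75431497, -0.22674716, -0.61611253]]), 't': array([ 0.15720686, -0.23798134,  2.01586988])}
top {'mtx': array([[527.91580385,   0.        , 323.98602938],
       [  0.        , 527.91580385, 240.9736562 ],
       [  0.        ,   0.        ,   1.        ]]), 'R': array([[-0.06013926, -0.99817073, -0.00620242],
       [-0.97699133,  0.06013471, -0.20462592],
       [ 0.20462458, -0.00624634, -0.9788206 ]]), 't': array([0.03604188, 0.51405868, 1.23525509])}
```

View pics/scene0.png

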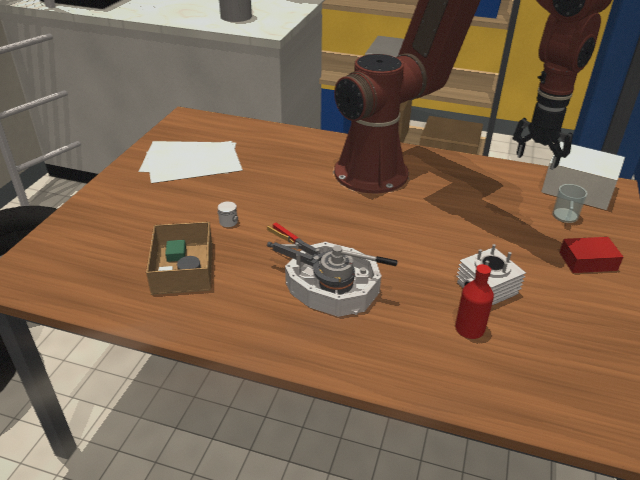

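View pics/top0.png

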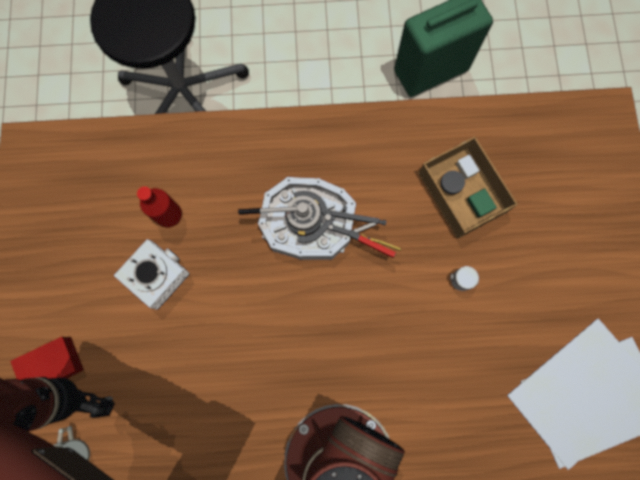

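```bash
cat > h.py <<'E'
import numpy as np, cv2
from scipy.spatial.transform import Rotation as R
from rig import telemetry, vision, bot
def ray(c,px):
    k=vision.get_calibration(c); d=np.linalg.inv(k['mtx'])@np.array([px[0],px[1],1.]); 
    return -k['R'].T@k['t'], k['R'].T@d
def atz(c,px,z):
    o,d=ray(c,px); return o+d*(z-o[2])/d[2]
def proj(c,X):
    k=vision.get_calibration(c); q=k['mtx']@(k['R']@np.asarray(X,float)+k['t']); return q[:2]/q[2]
def tri(p1,p2):
    o1,d1=ray('top',p1);o2,d2=ray('scene',p2);A=np.c_[d1,-d2]; s=np.linalg.lstsq(A,o2-o1,rcond=None)[0]
    a=o1+d1*s[0];b=o2+d2*s[1]; return (a+b)/2,np.linalg.norm(a-b)
E
python3 - <<'E'
from h import *
print(bot.hold_point_z)
s=telemetry.get_state(); print(R.from_rotvec(s['tool_rot']).as_matrix())
H=dict(flywheel_mark=.06,pliers_fixed_grip=.07,handle_grip=.07,handle_end=.07,lever_tail=.07,bar_grip=.123)
for n in H:
    r={}
    for c in('top','scene'):
        b=vision.boxes_of(c,n); r[c]=b
        for q in b[:2]: print(n,c,np.round(q['pixel'],1),round(q['confidence'],2),np.round(atz(c,q['pixel'],H[n]),4))
    if r['top'] and r['scene']: print('   tri',tri(r['top'][0]['pixel'],r['scene'][0]['pixel']))
E
```

```text
0.0187
[[ 9.24587044e-01 -5.91380914e-04  3.80970404e-01]
 [-3.80970827e-01 -1.00151932e-03  9.24586516e-01]
 [-1.65233598e-04 -9.99999324e-01 -1.15129067e-03]]
flywheel_mark top [298.7 213.7] 0.8 [0.586  0.0626 0.06  ]
flywheel_mark top [464.3 278.8] 0.74 [ 0.4012 -0.3241  0.06  ]
flywheel_mark scene [342. 262.] 0.65 [0.5518 0.054  0.06  ]
   tri (array([0.57964404, 0.06147146, 0.08398031]), np.float64(0.00040536788227909485))
pliers_fixed_grip top [347.5 229.2] 0.75 [ 0.5374 -0.0537  0.07  ]
pliers_fixed_grip scene [301.6 250.7] 0.64 [ 0.5529 -0.0552  0.07  ]
   tri (array([ 0.54045036, -0.05680186,  0.05965701]), np.float64(0.005294048885515744))
handle_grip top [368.6 239.3] 0.87 [ 0.5093 -0.1027  0.07  ]
handle_grip top [295.9 210.3] 0.52 [0.5923 0.0686 0.07  ]
handle_grip scene [294.4 238.9] 0.72 [ 0.5117 -0.0898  0.07  ]
   tri (array([ 0.50835434, -0.09721865,  0.06689255]), np.float64(0.01180058539946866))
handle_end top [361.4 239.4] 0.83 [ 0.5101 -0.0854  0.07  ]
lever_tail top [299.  206.8] 0.47 [0.6007 0.0606 0.07  ]
lever_tail top [388.3 242. ] 0.42 [ 0.4998 -0.1494  0.07  ]
lever_tail scene [280.2 233.7] 0.51 [ 0.5024 -0.1336  0.07  ]
   tri (array([ 0.6000589 , -0.01340313,  0.16573704]), np.float64(0.14988727603843835))
bar_grip top [278.  207.7] 0.7 [0.5867 0.1077 0.123 ]
bar_grip scene [351.8 257.8] 0.94 [0.6022 0.0912 0.123 ]
bar_grip scene [290.7 238.7] 0.56 [ 0.5784 -0.0749  0.123 ]
   tri (array([0.5910567 , 0.09867898, 0.11568022]), np.float64(0.0197842037854654))
```

```bash
python3 - <<'E'
import cv2
a=cv2.imread('pics/top0.png')[165:275,225:415]; cv2.imwrite('pics/top0z.png',cv2.resize(a,None,fx=4.2,fy=4.2,interpolation=cv2.INTER_CUBIC))
a=cv2.imread('pics/scene0.png')[210:325,255:405]; cv2.imwrite('pics/scene0z.png',cv2.resize(a,None,fx=5,fy=5,interpolation=cv2.INTER_CUBIC))
E
```

```text
(no output)
```

View pics/top0z.png

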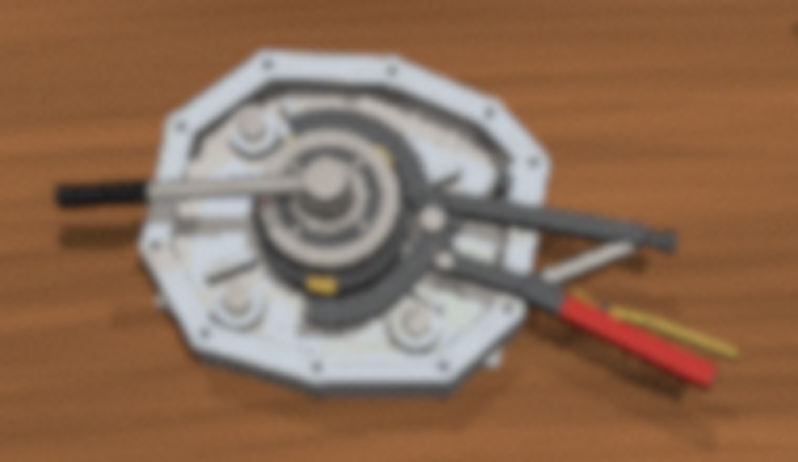

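View pics/scene0z.png

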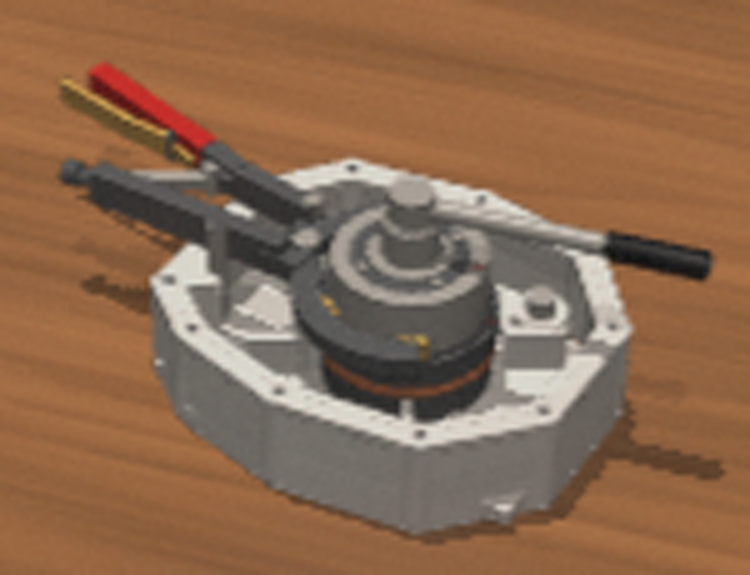

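```bash
python3 - <<'E'
from h import *
T=lambda u,v:(225+(u-1.6)/4.2,165+(v-1.6)/4.2)
S=lambda u,v:(255+(u-2)/5,210+(v-2)/5)
P={'bargrip':((100,194),(658,256)),'bartip':((58,195),(708,264)),'boss':((325,175),(411,190)),'screw':((668,240),(72,170)),
'fixed handle end':((645,236),(92,180)),'redend_top':((705,370),(103,70)),'red start':((565,303),(205,140)),'levertail':((735,351),(65,86)),'lever near':((615,311),(165,140))}
for n,(a,b) in P.items():
    x,e=tri(T(*a),S(*b)); print(n,np.round(x*1000,1),round(e*1000,1))
for n,(u,v),z in [('bargrip',(100,194),.13),('fh1',(460,207),.08),('fh2',(635,236),.08),('screw',(668,240),.078),('red1',(565,300),.08),('red2',(710,372),.08),('lever',(735,351),.077)]:
    print(n,np.round(atz('top',T(u,v),z)*1000,1))
E
```

```text
bargrip [584.3 174.9 121.6] 4.6
bartip [584.5 198.8 123.2] 3.2
boss [584.9  49.6 130.7] 3.4
screw [ 551.2 -144.5   69.2] 3.9
fixed handle end [ 554.7 -131.7   68.3] 4.3
redend_top [ 472.3 -157.8   76.7] 3.1
red start [515.8 -82.2  78.7] 5.0
levertail [ 483.4 -176.4   69.3] 2.1
lever near [ 510.8 -109.1   68.9] 0.6
bargrip [581.5 176.  130. ]
fh1 [574.9 -23.6  80. ]
fh2 [ 551.5 -122.6   80. ]
screw [ 548.5 -141.5   78. ]
red1 [516.6 -79.8  80. ]
red2 [ 469.9 -158.5   80. ]
lever [ 481.7 -174.2   77. ]
```

```bash
cat >> h.py <<'E'
def go(xyz_mm, zang_deg, quiet=0):
    """needed turn about tool y (deg) & shift in tool axes (mm) now, for pointing down with jaw axis at zang in world"""
    s=telemetry.get_state(); M=R.from_rotvec(s['tool_rot']).as_matrix()
    a=np.radians(zang_deg); z=np.array([np.cos(a),np.sin(a),0]); y=np.array([0,0,-1.]); G=np.c_[np.cross(y,z),y,z]
    rv=np.degrees(R.from_matrix(M.T@G).as_rotvec()); d=M.T@(np.array(xyz_mm)-s['tool_pos']*1000)
    print('t',round(s['time'],2),'tcp',np.round(s['tool_pos']*1000,1),'ang',round(np.degrees(np.arctan2(M[1,2],M[0,2])),1),'w',round(s['gripper_width']*1000,1),'F',np.round(s['force'],1))
    print('turn',np.round(rv,1),'shift',np.round(d,1),'shift after turn',np.round(G.T@(np.array(xyz_mm)-s['tool_pos']*1000),1))
E
python3 -m creep '[0,7.1,0,0,0,0,100, 0,7.1,0,0,0,0,100, 0,7.1,0,0,0,0,100, 0,7.1,0,0,0,0,100, 0,7.1,0,0,0,0,100, 0,7.1,0,0,0,0,100, 0,7.1,0,0,0,0,100, 0,7.1,0,0,0,0,100, 0,7.1,0,0,0,0,100, 0,7.1,0,0,0,0,100]' 25
python3 - <<'E'
from h import *
go([532,-91,190],-13.3)
for n in ('piston','oil_bottle','barrel','carton','case','flywheel'):
    for c in('top','scene'):
        b=vision.boxes_of(c,n)[:1]
        for q in b: print(n,c,np.round(q['pixel'],1),round(q['confidence'],2),np.round(atz(c,q['pixel'],.06),3))
E
```

```text
time: 1.53
tool_pos: [0.2, 0.4854, 0.2314]
tool_rot: [-1.174, 1.262, -1.262]
force: [0.6, -0.2, -0.2]
gripper_width: 0.0855
t 1.53 tcp [200.  485.4 231.4] ang -4.1 w 85.5 F [ 0.6 -0.2 -0.2]
turn [-0.   9.2 -0. ] shift [551.1  41.4 372.6] shift after turn [484.6  41.4 455.7]
piston top [461.8 277.4] 0.67 [ 0.405 -0.319  0.06 ]
piston scene [228.7 211.5] 0.77 [ 0.439 -0.314  0.06 ]
oil_bottle top [159. 206.] 0.87 [0.627 0.406 0.06 ]
oil_bottle scene [472.9 303.2] 0.61 [0.599 0.392 0.06 ]
barrel top [152.6 275.7] 0.65 [0.454 0.42  0.06 ]
barrel scene [498.3 275.6] 0.76 [0.477 0.441 0.06 ]
carton top [464.8 185.1] 0.65 [ 0.634 -0.352  0.06 ]
carton scene [178.6 260.7] 0.89 [ 0.68  -0.343  0.06 ]
case top [299.8 215.1] 0.58 [0.582 0.06  0.06 ]
case scene [338.3 281.6] 0.81 [0.627 0.066 0.06 ]
flywheel top [299.  209.3] 0.93 [0.597 0.061 0.06 ]
flywheel scene [341.2 264.9] 0.72 [0.564 0.055 0.06 ]
```

```bash

python3 -m creep '[0,3,0,34,0,22,100, 0,3,0,34,0,22,100, 0,3,0,34,0,22,100, 0,0,0,33,0,24,100, 0,0,0,33,0,24,100, 0,0,0,33,0,24,100, 0,0,0,33,0,24,100, 0,0,0,33,0,24,100, 0,0,0,33,0,24,100, 0,0,0,33,0,24,100]' 
python3 - <<'E'
from h import *
go([532,-91,190],-13.3)
E
```

```text
time: 2.97
tool_pos: [0.368, 0.1104, 0.2307]
tool_rot: [-1.095, 1.362, -1.361]
force: [1.3, -0.1, 0.0]
gripper_width: 0.0854
t 2.97 tcp [368.  110.4 230.7] ang -12.1 w 85.4 F [ 1.3 -0.1  0. ]
turn [-0.2  1.2 -0.3] shift [162.8  40.6 202.3] shift after turn [158.3  40.7 205.9]
```

```bash

python3 -m creep '[0,1.2,0,25,0,32,100, 0,0,0,25,0,32,100, 0,0,0,25,0,32,100, 0,0,0,25,0,32,100, 0,0,0,25,0,32,100, 0,0,0,24,20,32,100, 0,0,0,9,21,14,100,0,0,0,0,0,0,100]' 
python3 - <<'E'
from h import *
go([532,-91,190],-13.3)
a=vision.read_camera('top'); cv2.imwrite('pics/t1.png',cv2.resize(a[165:275,225:415],None,fx=4.2,fy=4.2,interpolation=cv2.INTER_CUBIC))
a=vision.read_camera('scene'); cv2.imwrite('pics/s1.png',cv2.resize(a[190:305,235:405],None,fx=4.7,fy=4.7,interpolation=cv2.INTER_CUBIC))
E
```

```text
time: 3.63
tool_pos: [0.5368, -0.1039, 0.1927]
tool_rot: [-1.074, 1.372, -1.386]
force: [-1.8, 0.4, -0.9]
gripper_width: 0.0853
t 3.63 tcp [ 536.8 -103.9  192.7] ang -13.6 w 85.3 F [-1.8  0.4 -0.9]
turn [-0.8 -0.3 -0.3] shift [-11.4   2.6  -7.7] shift after turn [-11.5   2.7  -7.6]
```

View pics/t1.png

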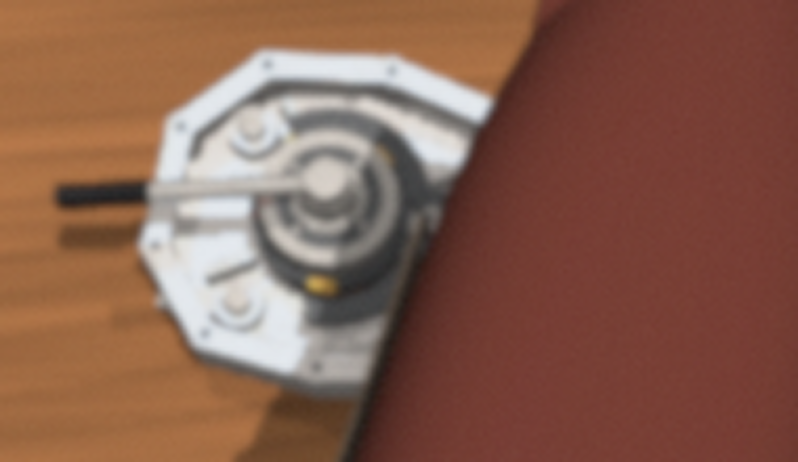

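View pics/s1.png

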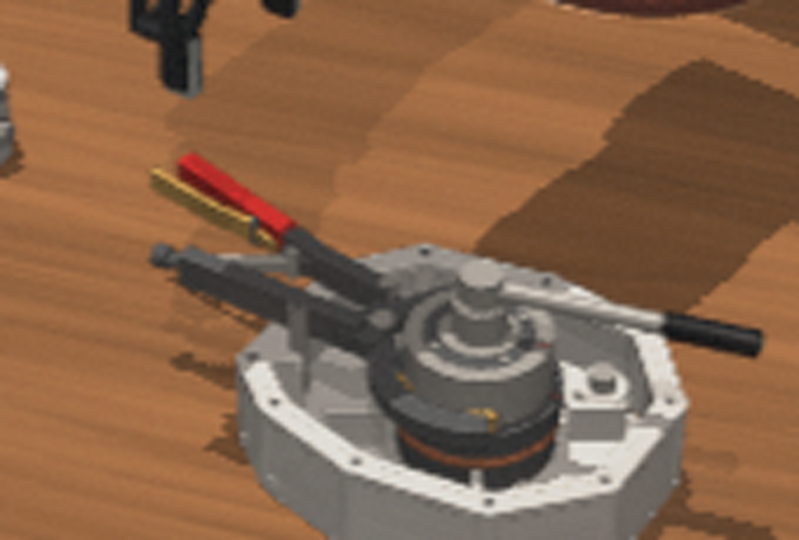

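```bash
cat > ov.py <<'E'
from h import *
def model(ax,phi,hp,hang):
    # phi: pliers x angle (deg). hp handle end pos(mm) hang: direction of handle x
    L=[]
    def box(c,ang,l0,l1,w,z0,z1,col):
        a=np.radians(ang);x=np.array([np.cos(a),np.sin(a)]);y=np.array([-x[1],x[0]])
        for z in(z0,z1):
            p=[np.r_[c+x*s+y*t,z]/1000 for s,t in((l0,-w/2),(l1,-w/2),(l1,w/2),(l0,w/2))]
            L.append((p,col))
    a=np.radians(phi);x=np.array([np.cos(a),np.sin(a)]);y=np.array([-x[1],x[0]]);ax=np.array(ax,float)
    box(ax-12*y,phi,-182,-60,12,59.5,80.5,(0,255,0))
    box(ax-12*y,phi,-207,-182,14,63,77,(255,255,0))
    box(np.array(hp,float),hang,-10,90,13,60,80,(255,0,255))
    t=np.linspace(0,2*np.pi,40)
    L.append(([np.array([ax[0]+40*np.cos(s),ax[1]+40*np.sin(s),92])/1000 for s in t],(0,255,255)))
    return L
def draw(img,c,L,x0,y0,w,h,f,out):
    o=cv2.resize(img[y0:y0+h,x0:x0+w],None,fx=f,fy=f,interpolation=cv2.INTER_CUBIC)
    for p,col in L:
        q=np.array([(proj(c,v)-[x0,y0]+.5)*f for v in p]); cv2.polylines(o,[q.astype(int).reshape(-1,1,2)],True,col,1,cv2.LINE_AA)
    cv2.imwrite(out,o)
E
python3 - <<'E'
from ov import *
L=model((585,53),76.7,(476,-150),59)
draw(cv2.imread('pics/top0.png'),'top',L,225,165,190,110,4.2,'pics/o_t.png')
draw(cv2.imread('pics/scene0.png'),'scene',L,255,215,110,80,7,'pics/o_s.png')
E
```

```text
(no output)
```

View pics/o_t.png

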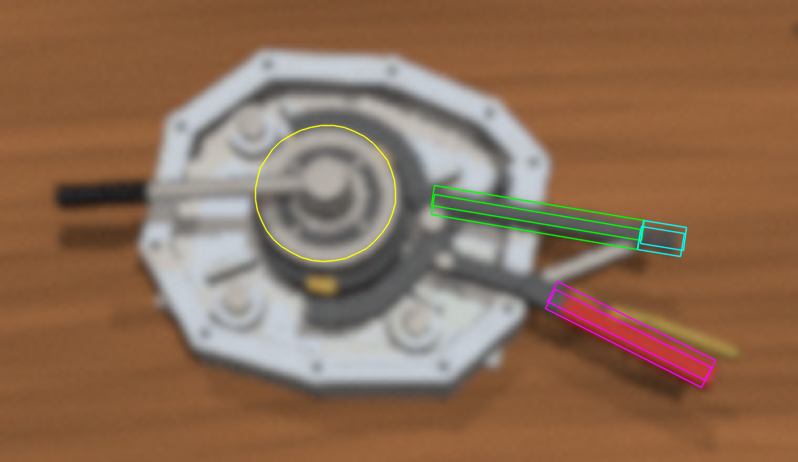

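View pics/o_s.png

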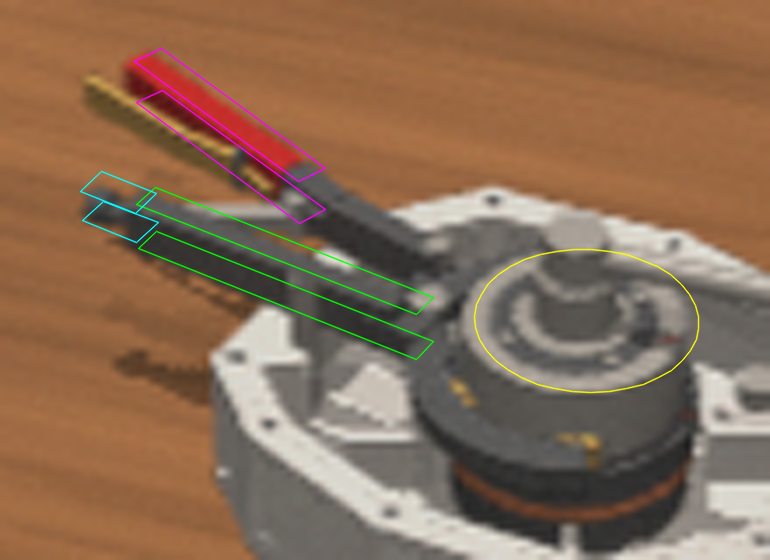

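```bash

python3 - <<'E'
from h import *
go([535.4,-93.2,44],-13.3)
E
python3 -m creep '[-0.8,0,-0.3,-11,20,1,100, 0,0,0,0,20,0,100, 0,0,0,0,20,0,100,0,0,0,0,0,0,100]' 
python3 - <<'E'
from h import *
go([535.4,-93.2,44],-13.3)
E
```

```text
t 3.73 tcp [ 535.8 -101.8  195.4] ang -13.6 w 85.5 F [-0.6 -0.  -0.4]
turn [-0.9 -0.3 -0.3] shift [ -7.5 151.4  -4.7] shift after turn [ -8.3 151.4  -2.4]
time: 4.07
tool_pos: [0.5399, -0.088, 0.1388]
tool_rot: [-1.086, 1.374, -1.382]
force: [-0.4, -0.6, -0.5]
gripper_width: 0.0848
t 4.07 tcp [539.9 -88.  138.8] ang -13.3 w 84.8 F [-0.4 -0.6 -0.5]
turn [-0.3 -0.  -0. ] shift [ 6.1 94.7 -3.8] shift after turn [ 6.1 94.8 -3.2]
```

```bash

python3 -m creep '[0,0,0,6,12,-3,100, 0,0,0,0,16,0,100, 0,0,0,0,12,0,100,0,0,0,0,0,0,100]' 
python3 - <<'E'
from ov import *
go([535.4,-93.2,44],-13.3)
a=vision.read_camera('scene'); cv2.imwrite('pics/s2.png',cv2.resize(a[200:290,245:365],None,fx=6.5,fy=6.5,interpolation=cv2.INTER_CUBIC))
E
```

```text
time: 4.4
tool_pos: [0.5362, -0.0899, 0.1044]
tool_rot: [-1.085, 1.365, -1.38]
force: [-1.1, 0.2, 0.1]
gripper_width: 0.0855
t 4.4 tcp [536.2 -89.9 104.4] ang -13.0 w 85.5 F [-1.1  0.2  0.1]
turn [-0.6  0.3 -0. ] shift [ 3.4 60.4 -0.8] shift after turn [ 3.4 60.4 -0.1]
```

View pics/s2.png

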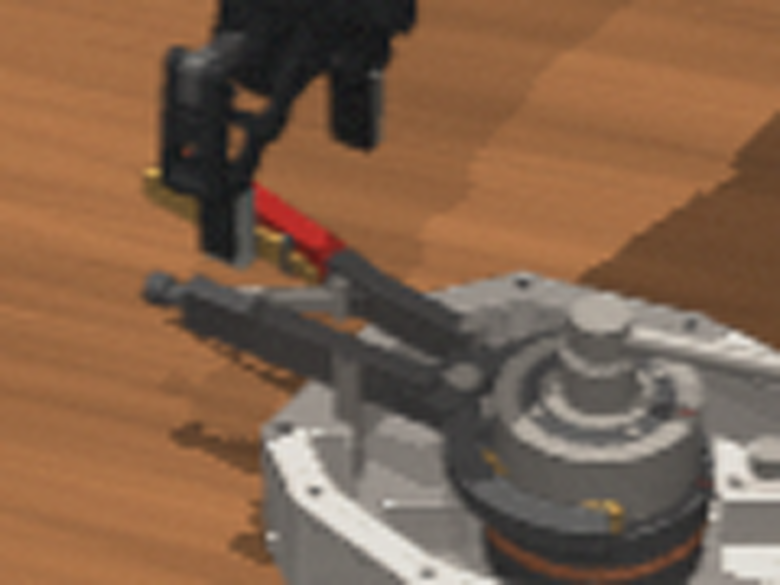

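```bash

python3 -m creep '[-0.6,0.3,0,3,10,0,100, 0,0,0,0,12,0,100, 0,0,0,0,7,0,100,0,0,0,0,0,0,100]' 
python3 - <<'E'
from ov import *
go([535.4,-93.2,44],-13.3)
s=telemetry.get_state();M=R.from_rotvec(s['tool_rot']).as_matrix();p=s['tool_pos']
L=[]
for sg in(1,-1):
    c=p+M@np.array([0,-.013,sg*s['gripper_width']/2]); L.append(([c+M[:,0]*.011,c-M[:,0]*.011],(0,255,255)))
L+=model((584,51.5),76.7,(475,-151.5),59)
draw(vision.read_camera('scene'),'scene',L,245,200,120,90,6.5,'pics/s3.png')
E
```

```text
time: 4.78
tool_pos: [0.5393, -0.0931, 0.0808]
tool_rot: [-1.085, 1.371, -1.382]
force: [-0.0, -0.1, 0.1]
gripper_width: 0.0852
t 4.78 tcp [539.3 -93.1  80.8] ang -13.3 w 85.2 F [-0.  -0.1  0.1]
turn [-0.5  0.   0. ] shift [ 1.  36.8 -4.1] shift after turn [ 1.  36.8 -3.8]
```

View pics/s3.png

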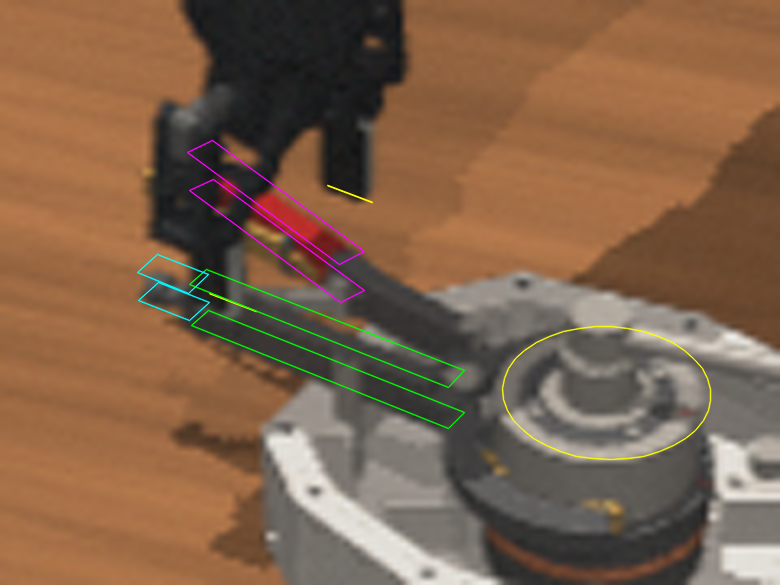

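```bash

python3 -m creep '[-0.5,0,0,1,6,-4,100, 0,0,0,0,12,0,100, 0,0,0,0,12,0,100,0,0,0,0,7,0,100,0,0,0,0,0,0,100]' 
python3 - <<'E'
from ov import *
go([535.4,-93.2,44],-13.3)
a=vision.read_camera('scene'); cv2.imwrite('pics/s4.png',cv2.resize(a[200:290,245:365],None,fx=6.5,fy=6.5,interpolation=cv2.INTER_CUBIC))
E
```

```text
time: 5.25
tool_pos: [0.5364, -0.094, 0.045]
tool_rot: [-1.09, 1.376, -1.379]
force: [-0.3, -0.4, 0.3]
gripper_width: 0.0857
t 5.25 tcp [536.4 -94.   45. ] ang -13.3 w 85.7 F [-0.3 -0.4  0.3]
turn [-0.1  0.   0. ] shift [-0.5  1.  -1.2] shift after turn [-0.5  1.  -1.2]
```

View pics/s4.png

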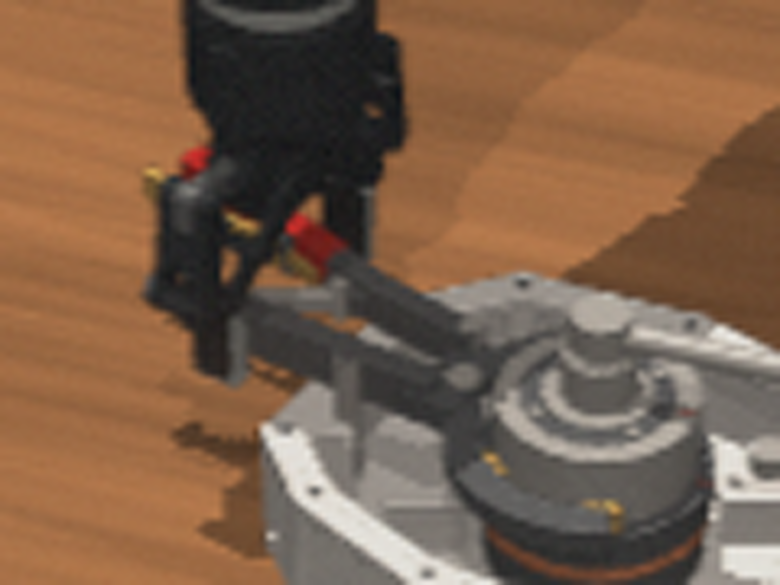

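```bash

python3 -m creep '[0,0,0,0,1,-1,90, 0,0,0,0,0,0,82, 0,0,0,0,0,0,76,0,0,0,0,0,0,76,0,0,0,0,0,0,76]' 25
python3 -m creep '[0,0,0,0,0,1,73, 0,0,0,0,0,1,70, 0,0,0,0,0,0,70,0,0,0,0,0,0,70]' 25
python3 - <<'E'
from ov import *
go([535.4,-93.2,44],-13.3)
a=vision.read_camera('scene'); cv2.imwrite('pics/s5.png',cv2.resize(a[200:290,245:365],None,fx=6.5,fy=6.5,interpolation=cv2.INTER_CUBIC))
E
```

```text
time: 5.72
tool_pos: [0.5356, -0.0937, 0.0462]
tool_rot: [-1.09, 1.375, -1.379]
force: [-0.7, 0.8, -0.5]
gripper_width: 0.0651
time: 6.05
tool_pos: [0.5382, -0.0946, 0.0471]
tool_rot: [-1.089, 1.374, -1.38]
force: [-1.0, -1.0, 1.4]
gripper_width: 0.0593
t 6.05 tcp [538.2 -94.6  47.1] ang -13.2 w 59.3 F [-1.  -1.   1.4]
turn [-0.2  0.1  0.1] shift [-0.7  3.1 -3. ] shift after turn [-0.7  3.1 -3. ]
```

View pics/s5.png

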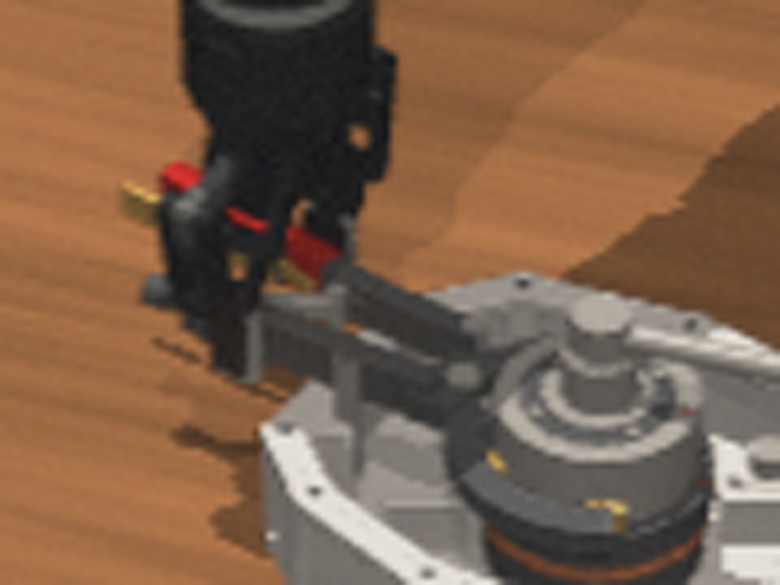

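```bash

python3 -m creep '[0,0,0,0,1,1,67, 0,0,0,0,0,1,64, 0,0,0,0,0,1,61,0,0,0,0,0,1,58,0,0,0,0,0,1,58,0,0,0,0,0,0,58]' 25
python3 -m creep '[0,0,0,0,0,1,55, 0,0,0,0,0,1,52, 0,0,0,0,0,1,49,0,0,0,0,0,1,46,0,0,0,0,0,1,44,0,0,0,0,0,0,42]' 25
python3 - <<'E'
from ov import *
go([535.4,-93.2,44],-13.3)
a=vision.read_camera('scene'); cv2.imwrite('pics/s6.png',cv2.resize(a[200:290,245:365],None,fx=6.5,fy=6.5,interpolation=cv2.INTER_CUBIC))
E
```

```text
time: 6.6
tool_pos: [0.5433, -0.0961, 0.0481]
tool_rot: [-1.09, 1.373, -1.381]
force: [-1.2, -1.1, 2.0]
gripper_width: 0.0497
time: 7.1
tool_pos: [0.5482, -0.0974, 0.0492]
tool_rot: [-1.091, 1.372, -1.381]
force: [-0.5, -1.2, 3.6]
gripper_width: 0.0394
t 7.1 tcp [548.2 -97.4  49.2] ang -13.2 w 39.4 F [-0.5 -1.2  3.6]
turn [-0.2  0.1  0.1] shift [ -1.1   5.2 -13.5] shift after turn [ -1.1   5.2 -13.5]
```

View pics/s6.png

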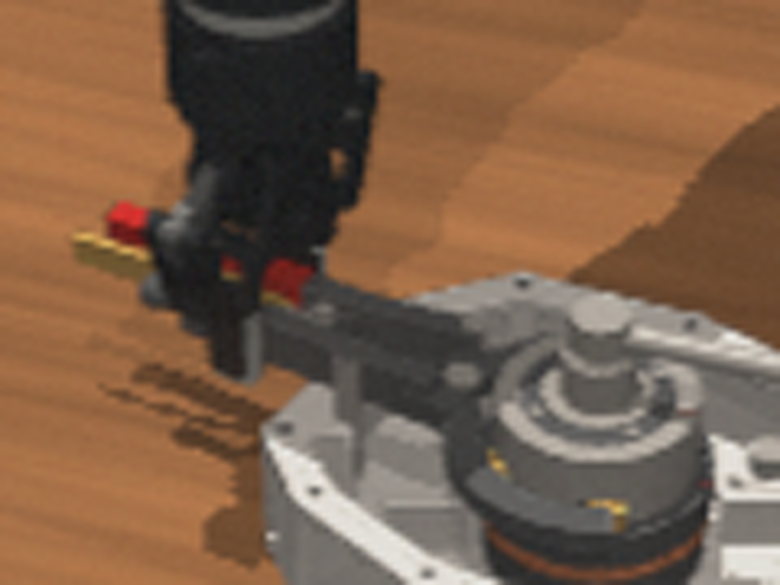

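```bash

python3 -m creep '[0,0,0,0,0,0,40, 0,0,0,0,0,0,38,0,0,0,0,0,0,36]' 25
python3 -m creep '[0,0,0,0,0,0,30, 0,0,0,0,0,0,30,0,0,0,0,0,0,30]' 28
```

```text
time: 7.4
tool_pos: [0.5483, -0.0974, 0.0492]
tool_rot: [-1.091, 1.372, -1.381]
force: [-2.2, -0.2, 5.1]
gripper_width: 0.0394
time: 7.65
tool_pos: [0.5483, -0.0974, 0.0492]
tool_rot: [-1.091, 1.372, -1.381]
force: [-2.1, 0.0, 3.8]
gripper_width: 0.0391
```

```bash

python3 -m creep '[0,0,0,0,0,0,30, 0,0,0,0,0,0,30,0,0,0,0,0,0,30]' 32
python3 -c "
from h import *
print(telemetry.get_state()['gripper_width'])"
```

```text
time: 7.9
tool_pos: [0.5484, -0.0974, 0.0493]
tool_rot: [-1.091, 1.371, -1.381]
force: [-2.0, 0.3, 5.8]
gripper_width: 0.0395
0.039460176449296364
```

```bash

python3 -m creep '[0,0,0,0,0,0,48, 0,0,0,0,0,0,52,0,0,0,0,0,0,60,0,0,0,0,0,0,68,0,0,0,0,0,0,68]' 25
python3 - <<'E'
from ov import *
go([548,-97.2,44],-13.3)
a=vision.read_camera('scene'); cv2.imwrite('pics/s7.png',cv2.resize(a[200:290,245:365],None,fx=6.5,fy=6.5,interpolation=cv2.INTER_CUBIC))
E
```

```text
time: 8.32
tool_pos: [0.5483, -0.0972, 0.0481]
tool_rot: [-1.091, 1.373, -1.38]
force: [-0.4, 0.2, 0.4]
gripper_width: 0.0579
t 8.32 tcp [548.3 -97.2  48.1] ang -13.2 w 57.9 F [-0.4  0.2  0.4]
turn [-0.2  0.1  0.1] shift [ 0.1  4.1 -0.3] shift after turn [ 0.1  4.1 -0.3]
```

View pics/s7.png

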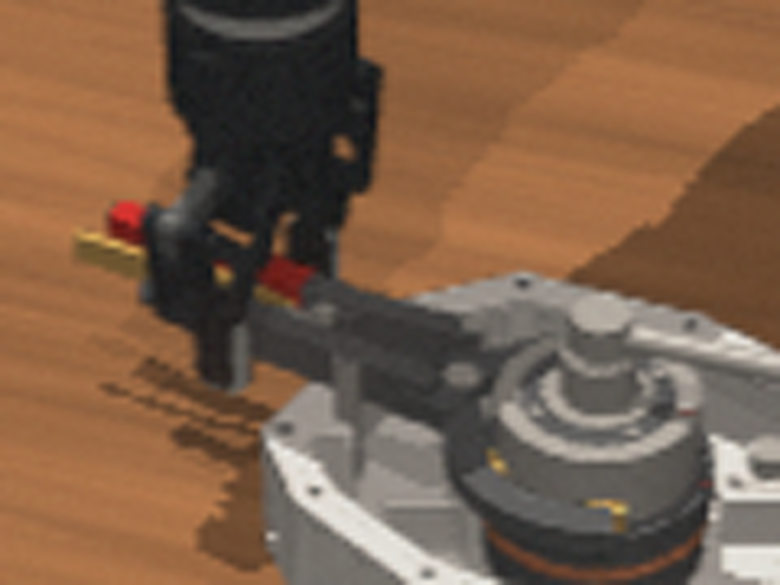

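```bash

python3 -m creep '[0,0,0,0,-12,0,90, 0,0,0,0,-20,0,100, 0,0,0,0,-35,0,100,0,0,0,0,-35,0,100,0,0,0,0,-35,0,100,0,0,0,0,-10,0,100]'
python3 - <<'E'
from ov import *
go([584,174,190],0)
s=telemetry.get_state(); print(np.round(s['joint_pos'],2))
a=vision.read_camera('scene'); cv2.imwrite('pics/s8.png',cv2.resize(a[200:290,245:365],None,fx=6.5,fy=6.5,interpolation=cv2.INTER_CUBIC))
E
```

```text
time: 8.87
tool_pos: [0.5446, -0.0958, 0.1968]
tool_rot: [-1.096, 1.382, -1.375]
force: [0.9, -1.0, 0.9]
gripper_width: 0.0856
t 8.87 tcp [544.6 -95.8 196.8] ang -13.2 w 85.6 F [ 0.9 -1.   0.9]
turn [  0.3 -13.2   0. ] shift [-271.6    6.6  -23.3] shift after turn [-269.8    6.8   39.4]
[-0.31  0.37 -0.13  1.07 -0.    1.5 ]
```

View pics/s8.png

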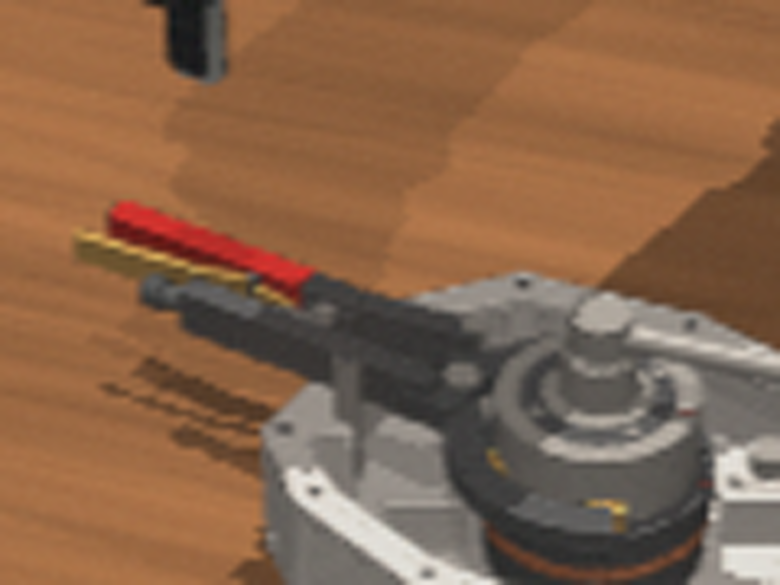

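```bash

python3 -m creep '[0,-6.6,0,0,0,0,100, 0,-6.6,0,0,0,0,100, 0,0,0,-34,0,5,100,0,0,0,-34,0,5,100,0,0,0,-34,0,5,100,0,0,0,-34,0,5,100,0,0,0,-34,0,5,100,0,0,0,-34,0,5,100,0,0,0,-34,0,5,100,0,0,0,-20,0,0,100]'
python3 - <<'E'
from ov import *
go([584,174,150],0)
E
```

```text
time: 9.75
tool_pos: [0.5788, 0.1677, 0.1926]
tool_rot: [-1.216, 1.209, -1.206]
force: [-0.2, -0.3, -0.5]
gripper_width: 0.0854
t 9.75 tcp [578.8 167.7 192.6] ang 0.2 w 85.4 F [-0.2 -0.3 -0.5]
turn [0.3 0.2 0.1] shift [-6.4 42.5  5.4] shift after turn [-6.3 42.6  5.2]
```

```bash

python3 -m creep '[0,0,0,-6,14,5,80, 0,0,0,0,16,0,65,0,0,0,0,12,0,65,0,0,0,0,0,0,65]'
python3 - <<'E'
from ov import *
go([584,174,98],0)
s=telemetry.get_state();M=R.from_rotvec(s['tool_rot']).as_matrix();p=s['tool_pos']
L=[]
for sg in(1,-1):
    c=p+M@np.array([0,-.006,sg*s['gripper_width']/2]); L.append(([c+M[:,0]*.011,c-M[:,0]*.011],(0,255,255)))
draw(vision.read_camera('scene'),'scene',L,300,180,130,100,6,'pics/s9.png')
draw(vision.read_camera('top'),'top',L,225,165,190,110,4.2,'pics/t9.png')
E
```

```text
time: 10.08
tool_pos: [0.5826, 0.1811, 0.1463]
tool_rot: [-1.22, 1.204, -1.199]
force: [-0.0, -1.5, -0.3]
gripper_width: 0.0554
t 10.08 tcp [582.6 181.1 146.3] ang 0.7 w 55.4 F [-0.  -1.5 -0.3]
turn [0.3 0.7 0.1] shift [ 7.1 48.3  1.6] shift after turn [ 7.1 48.3  1.4]
```

View pics/s9.png

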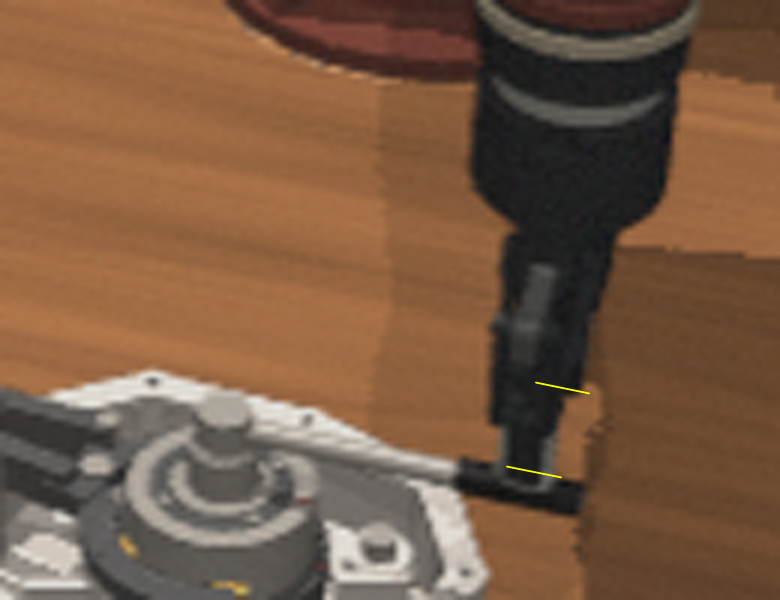

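View pics/t9.png

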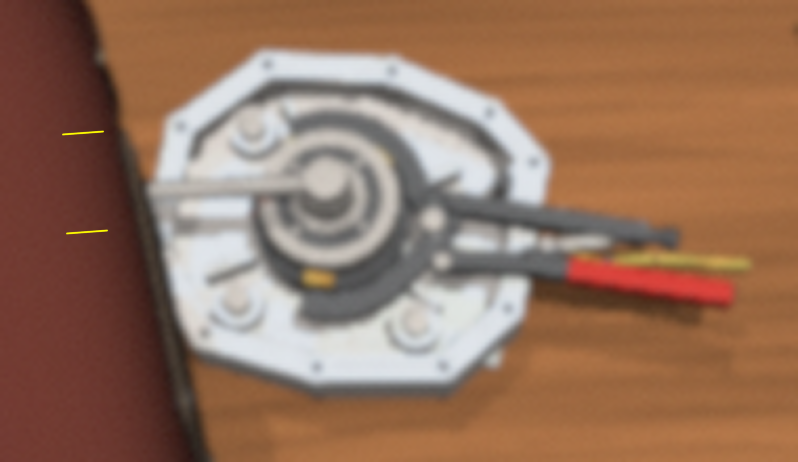

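```bash

python3 -m creep '[0,0,0,5,14,1,65, 0,0,0,0,16,0,65,0,0,0,0,14,0,65,0,0,0,0,4,0,50,0,0,0,0,0,0,40,0,0,0,0,0,0,34,0,0,0,0,0,0,34]'
python3 - <<'E'
from ov import *
go([584,174,98],0)
E
```

```text
time: 10.77
tool_pos: [0.5887, 0.1742, 0.1055]
tool_rot: [-1.209, 1.2, -1.205]
force: [-0.5, 0.1, 0.2]
gripper_width: 0.0289
t 10.77 tcp [588.7 174.2 105.5] ang 0.5 w 28.9 F [-0.5  0.1  0.2]
turn [-0.3  0.5 -0. ] shift [ 0.2  7.5 -4.7] shift after turn [ 0.2  7.5 -4.7]
```

```bash

python3 -m creep '[0,0,0,0,6,-5,34, 0,0,0,0,0,-5,34,0,-3,0,0,0,-6.4,34,0,-3,0,0.2,0,-6.4,34,0,-3,0,0.2,0,-6.4,34,0,-3,0,0.2,0,-6.4,34,0,-3,0,0.2,0,-6.4,34]'
python3 - <<'E'
from ov import *
def arc(deg):
    a=np.radians(90+deg); return [584+122*np.cos(a),51.5+122*np.sin(a),100]
go(arc(20),20)
draw(vision.read_camera('scene'),'scene',[],260,180,130,100,6,'pics/s10.png')
draw(vision.read_camera('top'),'top',[],225,165,190,110,4.2,'pics/t10.png')
E
```

```text
time: 11.35
tool_pos: [0.5526, 0.17, 0.1031]
tool_rot: [-1.313, 0.985, -1.014]
force: [6.1, 1.5, -4.3]
gripper_width: 0.0291
t 11.35 tcp [552.6 170.  103.1] ang 15.9 w 29.1 F [ 6.1  1.5 -4.3]
turn [-1.3 -4.1  0.3] shift [  0.9   2.8 -11. ] shift after turn [  0.1   3.1 -11. ]
```

View pics/s10.png

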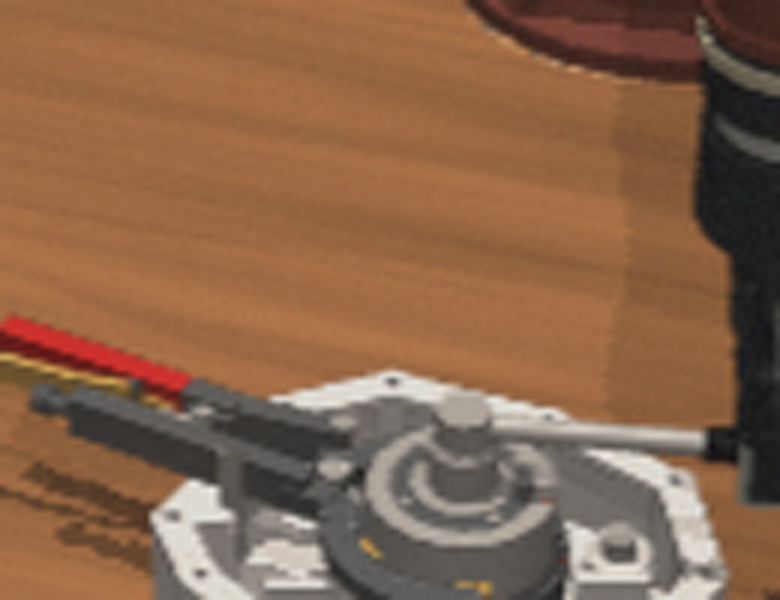

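View pics/t10.png

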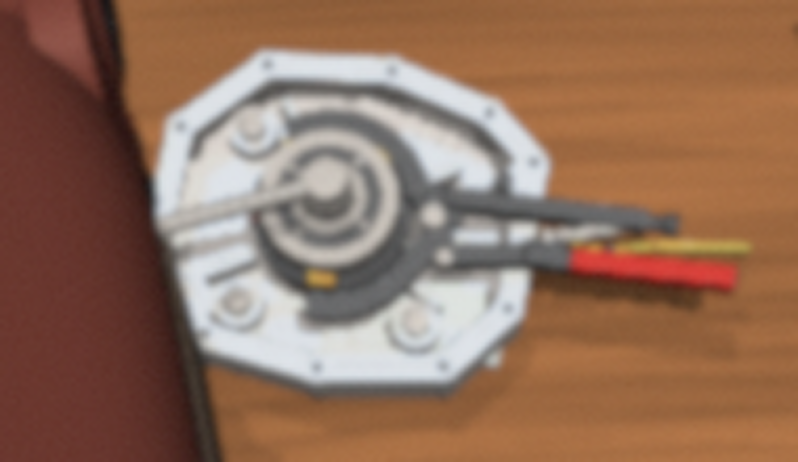

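```bash

python3 -m creep '[-1,-4,0.2,0.3,1,-8.5,34,0,-4,0,0.3,0,-8.5,34,0,-4,0,0.3,0,-8.5,34,0,-4,0,0.3,0,-8.5,34,0,-4,0,0.3,0,-8.5,34,0,-4,0,0.3,0,-8.5,34,0,-4,0,0.3,0,-8.5,34]'
python3 - <<'E'
from ov import *
def arc(deg):
    a=np.radians(90+deg); return [584+122*np.cos(a),51.5+122*np.sin(a),100]
go(arc(45),45)
draw(vision.read_camera('scene'),'scene',[],260,180,130,100,6,'pics/s11.png')
draw(vision.read_camera('top'),'top',[],225,165,190,110,4.2,'pics/t11.png')
E
```

```text
time: 12.03
tool_pos: [0.5079, 0.1456, 0.105]
tool_rot: [-1.462, 0.608, -0.633]
force: [3.4, 6.0, -2.9]
gripper_width: 0.029
t 12.03 tcp [507.9 145.6 105. ] ang 44.4 w 29.0 F [ 3.4  6.  -2.9]
turn [-1.3 -0.6  0.5] shift [ -1.6   4.7 -12.9] shift after turn [ -1.7   5.  -12.8]
```

View pics/t11.png

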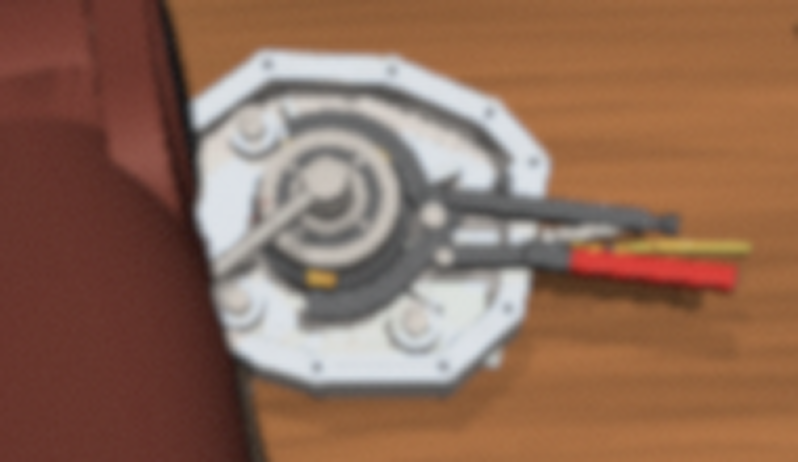

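```bash

python3 -m creep '[-1,-1,0.4,0,3,-8.5,34,0,-3,0,0.3,1,-8.5,34,0,-4,0,0.3,0,-8.5,34,0,-4,0,0.3,0,-8.5,34,0,-4,0,0.3,0,-8.5,34,0,-4,0,0.3,0,-8.5,34,0,-3,0,0,0,-6,34,0,0,0,0,0,0,34]'
python3 - <<'E'
from ov import *
def arc(deg):
    a=np.radians(90+deg); return [584+122*np.cos(a),51.5+122*np.sin(a),100]
go(arc(66),66)
draw(vision.read_camera('scene'),'scene',[],260,180,130,100,6,'pics/s12.png')
draw(vision.read_camera('top'),'top',[],225,165,190,110,4.2,'pics/t12.png')
E
```

```text
time: 12.8
tool_pos: [0.4774, 0.1064, 0.1027]
tool_rot: [-1.53, 0.311, -0.319]
force: [0.9, 1.2, -0.8]
gripper_width: 0.0287
t 12.8 tcp [477.4 106.4 102.7] ang 67.0 w 28.7 F [ 0.9  1.2 -0.8]
turn [-1.1  1.   0.1] shift [-2.4  2.6 -6.8] shift after turn [-2.3  2.7 -6.8]
```

View pics/t12.png

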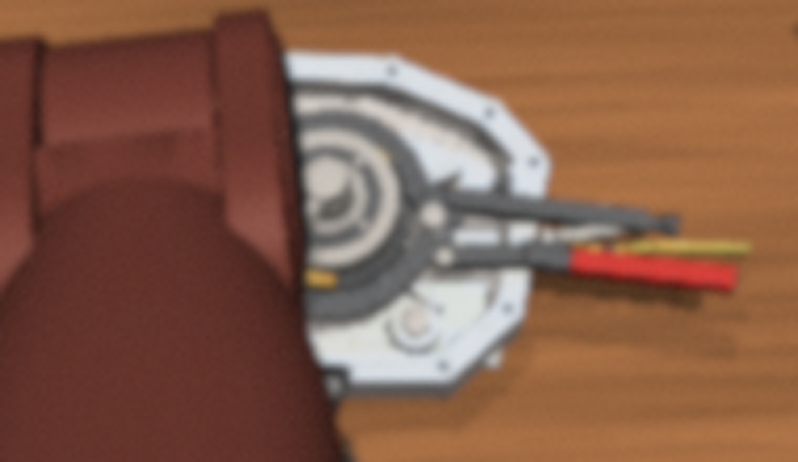

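View pics/s12.png

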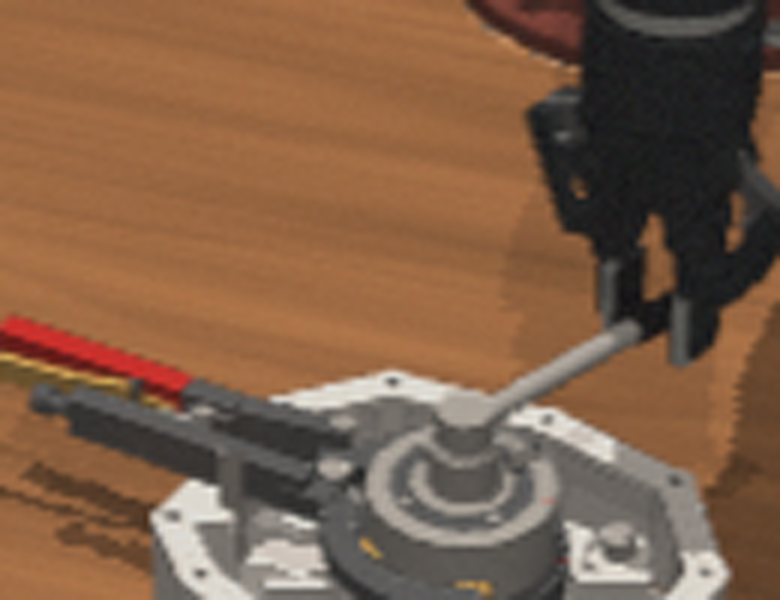

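```bash

python3 -m creep '[0,0,0,0,0,2,50,0,0,0,0,0,0,60,0,0,0,0,-15,0,60,0,0,0,0,-30,0,60,0,0,0,0,-35,0,60,0,0,0,0,-10,0,60]'
python3 - <<'E'
from ov import *
go([520,-160,190],-13.3)
L=model((584,51.5),80,(496,-166),80)
draw(vision.read_camera('top'),'top',L,225,165,190,110,4.2,'pics/t13.png')
draw(vision.read_camera('scene'),'scene',L,245,210,130,95,6,'pics/s13.png')
E
```

```text
time: 13.4
tool_pos: [0.4749, 0.1073, 0.1927]
tool_rot: [-1.535, 0.33, -0.324]
force: [0.5, -0.0, -0.1]
gripper_width: 0.0518
t 13.4 tcp [474.9 107.3 192.7] ang 66.1 w 51.8 F [ 0.5 -0.  -0.1]
turn [-0.2 79.4 -0.7] shift [ 149.6   -0.5 -226.1] shift after turn [249.8   2.7 105.4]
```

View pics/t13.png

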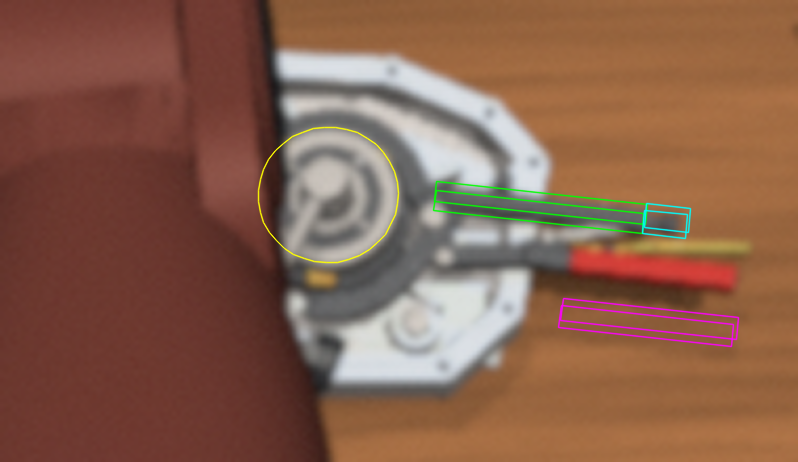

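View pics/s13.png

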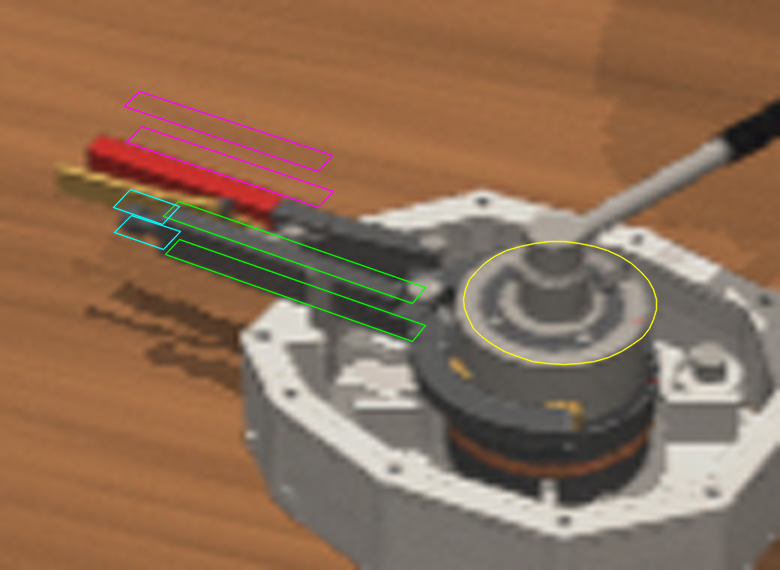

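```bash
python3 - <<'E'
from h import *
T=lambda u,v:(225+u/4.2-.5,165+v/4.2-.5)
for n,p,z in [('red1',(575,259),.08),('redend',(735,278),.08),('lever1',(620,247),.077),('levertip',(750,249),.077),('screw',(678,225),.077)]: print(n,np.round(atz('top',T(*p),z)*1000,1))
S=lambda u,v:(245+u/6-.5,210+v/6-.5)
for n,p,z in [('redend top',(98,143),.08),('lever tip top',(60,172),.077),('screw',(118,222),.07)]: print(n,np.round(atz('scene',S(*p),z)*1000,1))
E
```

```text
red1 [540.5 -87.   80. ]
redend [ 523.7 -177.3   80. ]
lever1 [ 546.6 -113.5   77. ]
levertip [ 540.9 -187.8   77. ]
screw [ 557.5 -147.8   77. ]
redend top [ 529.7 -177.9   80. ]
lever tip top [ 551.  -187.3   77. ]
screw [ 567.7 -153.5   70. ]
```

```bash

python3 -m creep '[0,7.1,0,0,0,0,60,0,7.1,0,0,0,0,60,0,7.1,0,0,0,0,60,0,7.1,0,0,0,0,60,0,7.1,0,0,0,0,60,0,7.1,0,0,0,0,60,0,7.1,0,0,0,0,60,0,7.1,0,0,0,0,60,0,7.1,0,0,0,0,60,0,7.1,0,0,0,0,60]'
python3 - <<'E'
from ov import *
go([533,-171,150],-10.5)
E
```

```text
time: 14.33
tool_pos: [0.4696, 0.1075, 0.1802]
tool_rot: [-1.168, 1.298, -1.27]
force: [-0.8, 0.5, -0.2]
gripper_width: 0.0507
t 14.33 tcp [469.6 107.5 180.2] ang -5.7 w 50.7 F [-0.8  0.5 -0.2]
turn [ 1.   4.8 -0.3] shift [271.   27.1  91.3] shift after turn [262.3  30.2 113.1]
```

```bash

python3 -m creep '[1,4.8,-0.3,0,-4,0,60,0,0,0,32,0,14,60,0,0,0,32,0,14,60,0,0,0,32,0,14,60,0,0,0,32,0,14,60,0,0,0,32,0,14,60,0,0,0,32,0,14,60,0,0,0,32,0,14,60,0,0,0,32,15,14,60,0,0,0,0,0,0,60]'
python3 - <<'E'
from ov import *
go([533,-171,130],-10.5)
E
```

```text
time: 15.17
tool_pos: [0.5254, -0.1742, 0.1559]
tool_rot: [-1.12, 1.366, -1.351]
force: [-1.6, 0.3, -0.5]
gripper_width: 0.051
t 15.17 tcp [ 525.4 -174.2  155.9] ang -11.5 w 51.0 F [-1.6  0.3 -0.5]
turn [ 0.8 -1.   0.2] shift [-4.7 25.8  7.2] shift after turn [-4.5 25.9  6.9]
```

```bash

python3 -m creep '[0.8,-1,0.2,-4,14,7,52,0,0,0,0,16,0,50,0,0,0,0,14,0,50,0,0,0,0,0,0,50]'
python3 - <<'E'
from ov import *
go([533,-171,44],-10.5)
s=telemetry.get_state();M=R.from_rotvec(s['tool_rot']).as_matrix();p=s['tool_pos']
L=[]
for sg in(1,-1):
    c=p+M@np.array([0,-.008,sg*s['gripper_width']/2]); L.append(([c+M[:,0]*.011,c-M[:,0]*.011],(0,255,255)))
draw(vision.read_camera('scene'),'scene',L,225,195,120,90,6.5,'pics/s14.png')
E
```

```text
time: 15.5
tool_pos: [0.5308, -0.1736, 0.1047]
tool_rot: [-1.116, 1.354, -1.346]
force: [-0.0, 0.9, -0.4]
gripper_width: 0.0425
t 15.5 tcp [ 530.8 -173.6  104.7] ang -11.0 w 42.5 F [-0.   0.9 -0.4]
turn [ 0.3 -0.5 -0. ] shift [-3.  60.7  2. ] shift after turn [-3.  60.7  1.6]
```

View pics/s14.png

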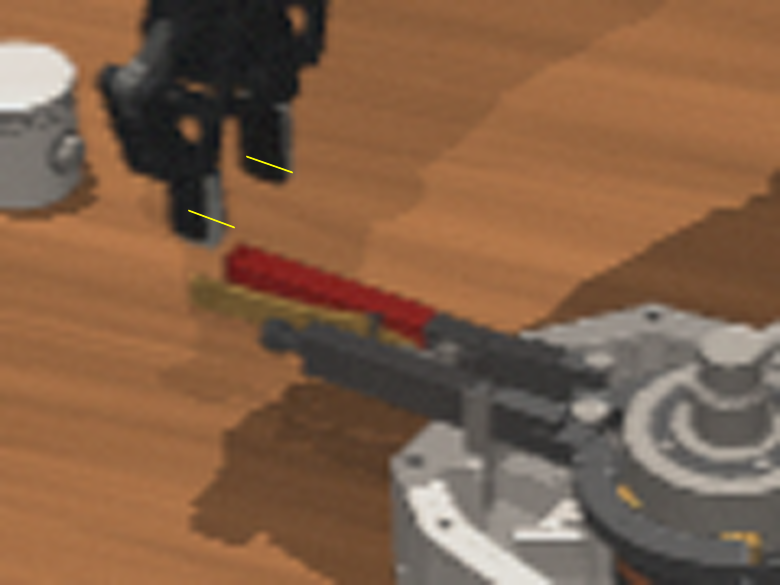

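```bash

python3 -m creep '[0.3,-0.5,0,-4,12,2,50,0,0,0,0,14,0,50,0,0,0,0,14,0,50,0,0,0,0,0,0,50]'
python3 - <<'E'
from ov import *
go([533,-170,44],-10.5)
draw(vision.read_camera('scene'),'scene',[],225,195,120,90,6.5,'pics/s15.png')
E
```

```text
time: 15.88
tool_pos: [0.5345, -0.1691, 0.066]
tool_rot: [-1.116, 1.343, -1.344]
force: [-1.6, 0.6, 0.1]
gripper_width: 0.0422
t 15.88 tcp [ 534.5 -169.1   66. ] ang -10.5 w 42.2 F [-1.6  0.6  0.1]
turn [-0. -0.  0.] shift [ 1.2 22.  -1.3] shift after turn [ 1.2 22.  -1.3]
```

View pics/s15.png

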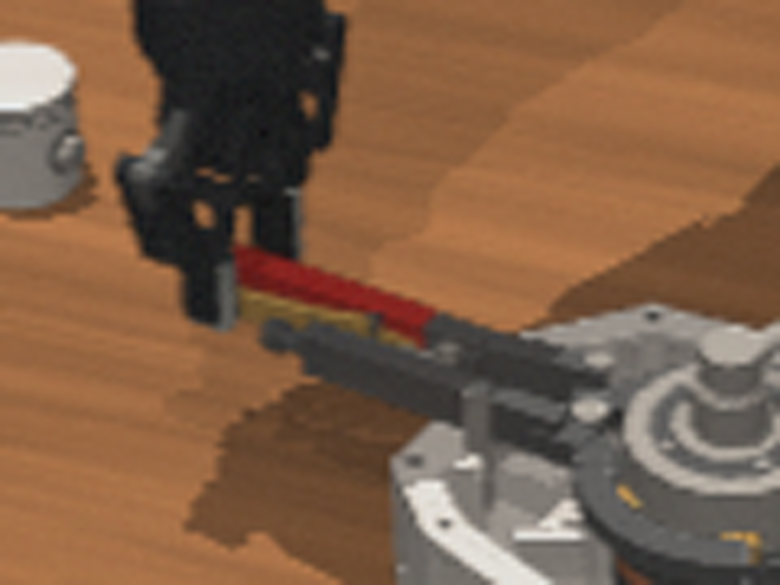

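Straddled: near finger in front of the lever (~225,300), far finger behind the red handle (~285,220). Going down the rest.

```bash

python3 -m creep '[0,0,0,1,10,-1,50,0,0,0,0,11,0,50,0,0,0,0,0,0,50]'
python3 -m creep '[0,0,0,0,2,0,44,0,0,0,0,0,0,38,0,0,0,0,0,0,34,0,0,0,0,0,0,34]' 20
python3 - <<'E'
from ov import *
go([533,-170,44],-10.5)
draw(vision.read_camera('scene'),'scene',[],225,195,120,90,6.5,'pics/s16.png')
E
```

```text
time: 16.18
tool_pos: [0.5356, -0.1707, 0.0474]
tool_rot: [-1.114, 1.338, -1.347]
force: [-1.1, -0.1, 0.0]
gripper_width: 0.0427
time: 16.52
tool_pos: [0.5353, -0.1707, 0.0455]
tool_rot: [-1.115, 1.339, -1.347]
force: [-0.2, 0.3, -0.2]
gripper_width: 0.0291
t 16.52 tcp [ 535.3 -170.7   45.5] ang -10.5 w 29.1 F [-0.2  0.3 -0.2]
turn [-0.3 -0.   0.1] shift [-0.3  1.5 -2.4] shift after turn [-0.3  1.5 -2.4]
```

View pics/s16.png

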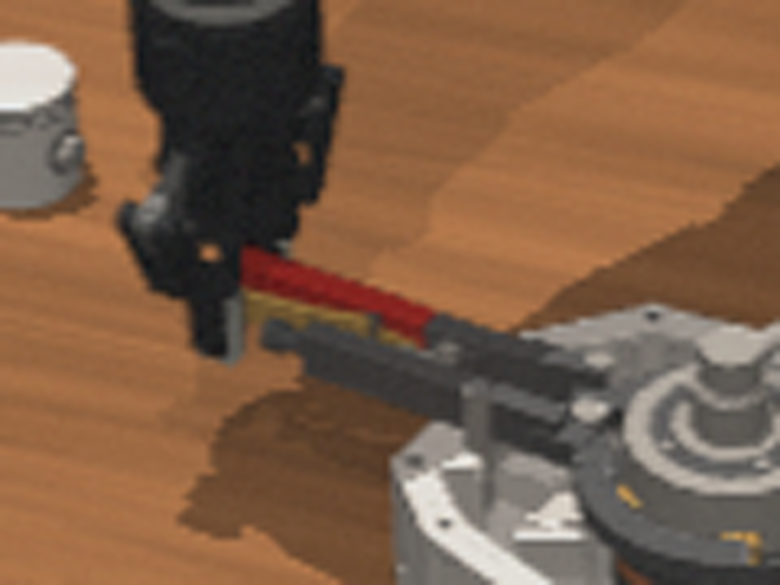

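```bash

python3 -m creep '[0,0,0,0,0,-1,32,0,0,0,0,0,0,30,0,0,0,0,0,-0.5,28,0,0,0,0,0,-0.5,27,0,0,0,0,0,0,27]' 20
python3 -m creep '[0,0,0,0,0,-1,25,0,0,0,0,0,-1,23,0,0,0,0,0,-1,21,0,0,0,0,0,0,20,0,0,0,0,0,0,20]' 20
```

```text
time: 16.98
tool_pos: [0.5323, -0.1701, 0.0459]
tool_rot: [-1.115, 1.34, -1.347]
force: [-0.9, 0.6, 0.1]
gripper_width: 0.023
time: 17.4
tool_pos: [0.5287, -0.1696, 0.046]
tool_rot: [-1.115, 1.341, -1.347]
force: [-2.3, -0.0, 0.7]
gripper_width: 0.0171
```

```bash

python3 -m creep '[0,0,0,0,0,-0.5,17,0,0,0,0,0,0,14,0,0,0,0,0,0,10]' 22
python3 -m creep '[0,0.8,0,0,0,-2.5,10,0,0.8,0,0,0,-2.5,10,0,0.8,0,0,0,-2.5,10,0,0.8,0,0,0,-2.5,10]' 22
python3 - <<'E'
from ov import *
go([533,-170,44],-10.5)
draw(vision.read_camera('scene'),'scene',[],225,195,120,90,6.5,'pics/s17.png')
E
```

```text
time: 17.65
tool_pos: [0.5263, -0.1692, 0.0458]
tool_rot: [-1.117, 1.344, -1.346]
force: [-4.3, 2.2, 4.0]
gripper_width: 0.0147
time: 17.98
tool_pos: [0.5172, -0.1677, 0.0461]
tool_rot: [-1.082, 1.386, -1.393]
force: [-2.2, -1.8, -0.8]
gripper_width: 0.0143
t 17.98 tcp [ 517.2 -167.7   46.1] ang -14.2 w 14.3 F [-2.2 -1.8 -0.8]
turn [-0.2 -3.7  0.2] shift [-1.7  2.1 15.9] shift after turn [-0.7  2.1 16. ]
```

View pics/s17.png

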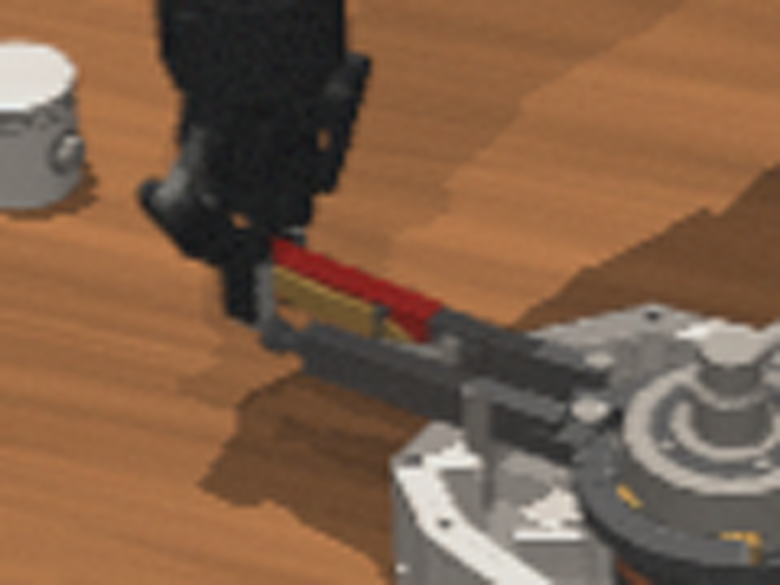

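```bash

python3 -m creep '[0,1.1,0,0,0,-3,10,0,1.1,0,0,0,-3,10,0,1.1,0,0,0,-3,10,0,1.1,0,0,0,-3,10,0,1.1,0,0,0,-3,10]' 22
python3 -m creep '[0,1.1,0,0,0,-3,10,0,1.1,0,0,0,-3,10,0,1.1,0,0,0,-3,10]' 22
python3 - <<'E'
from ov import *
go([533,-170,44],-10.5)
draw(vision.read_camera('scene'),'scene',[],225,195,120,90,6.5,'pics/s18.png')
E
```

```text
time: 18.45
tool_pos: [0.4998, -0.1638, 0.0457]
tool_rot: [-1.024, 1.463, -1.47]
force: [-2.9, -2.1, 1.3]
gripper_width: 0.0144
time: 18.7
tool_pos: [0.4923, -0.1613, 0.0463]
tool_rot: [-0.982, 1.505, -1.518]
force: [1.8, -2.9, 0.7]
gripper_width: 0.0139
t 18.7 tcp [ 492.3 -161.3   46.3] ang -24.0 w 13.9 F [ 1.8 -2.9  0.7]
turn [ -0.3 -13.5   0.3] shift [-8.7  2.5 40.7] shift after turn [ 1.1  2.3 41.6]
```

View pics/s18.png

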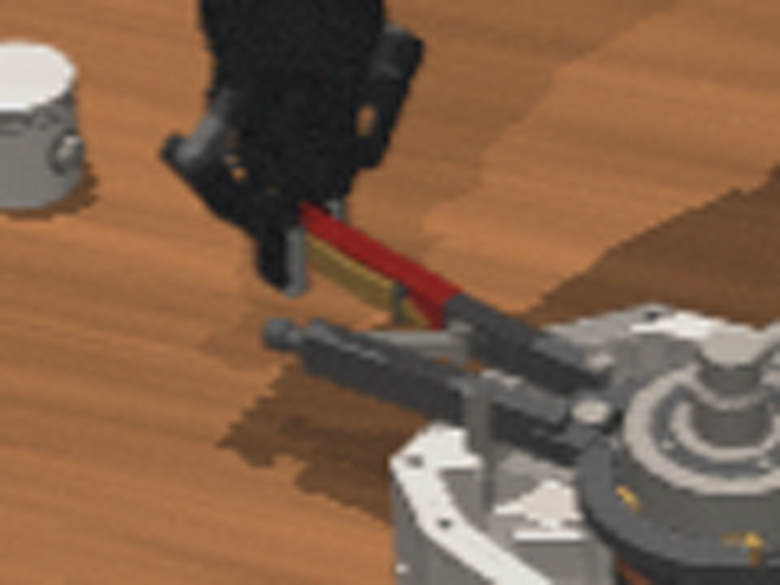

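```bash

python3 -m creep '[0,1,0,0,0,-2.5,10,0,1,0,0,0,-2.5,10,0,0,0,0,0,0,10]' 22
python3 - <<'E'
from ov import *
go([533,-170,44],-10.5)
draw(vision.read_camera('scene'),'scene',[],225,195,120,90,6.5,'pics/s19.png')
E
```

```text
time: 19.0
tool_pos: [0.4876, -0.1591, 0.0468]
tool_rot: [-0.957, 1.531, -1.547]
force: [-1.3, -2.8, 0.2]
gripper_width: 0.0144
t 19.0 tcp [ 487.6 -159.1   46.8] ang -26.3 w 14.4 F [-1.3 -2.8  0.2]
turn [ -0.4 -15.8   0.3] shift [-10.3   3.   45.5] shift after turn [ 2.4  2.8 46.6]
```

View pics/s19.png

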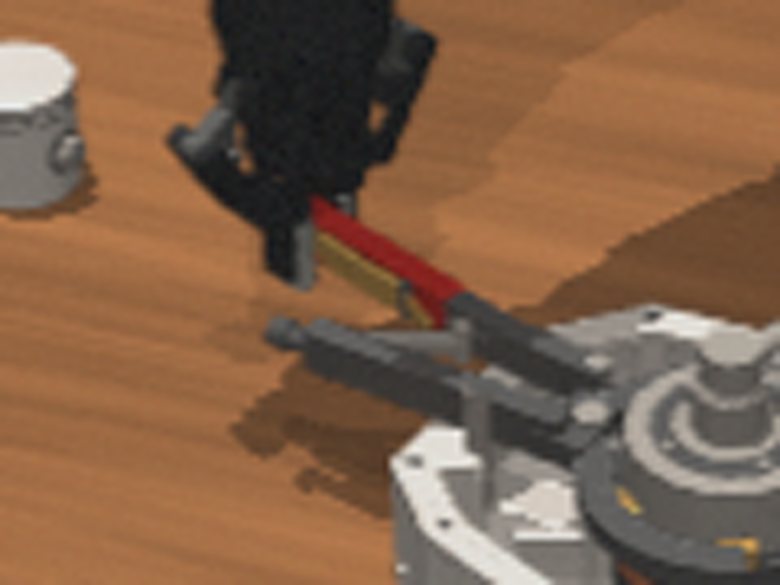

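```bash

python3 -m creep '[0,0.8,0,0,0,-2.5,10,0,0.8,0,0,0,-2.5,10,0,0,0,0,0,0,10]' 22
python3 -m creep '[0,0.8,0,0,0,-2.5,10,0,0,0,0,0,0,10]' 22
python3 - <<'E'
from ov import *
go([533,-170,44],-10.5)
draw(vision.read_camera('scene'),'scene',[],225,195,120,90,6.5,'pics/s20.png')
E
```

```text
time: 19.3
tool_pos: [0.4833, -0.1568, 0.0467]
tool_rot: [-0.937, 1.551, -1.567]
force: [-0.8, -3.3, 0.2]
gripper_width: 0.0141
time: 19.47
tool_pos: [0.4811, -0.1556, 0.0467]
tool_rot: [-0.927, 1.561, -1.578]
force: [0.3, -3.3, -0.3]
gripper_width: 0.0137
t 19.47 tcp [ 481.1 -155.6   46.7] ang -28.9 w 13.7 F [ 0.3 -3.3 -0.3]
turn [ -0.4 -18.4   0.3] shift [-12.5   3.1  52.4] shift after turn [ 4.7  2.7 53.7]
```

View pics/s20.png

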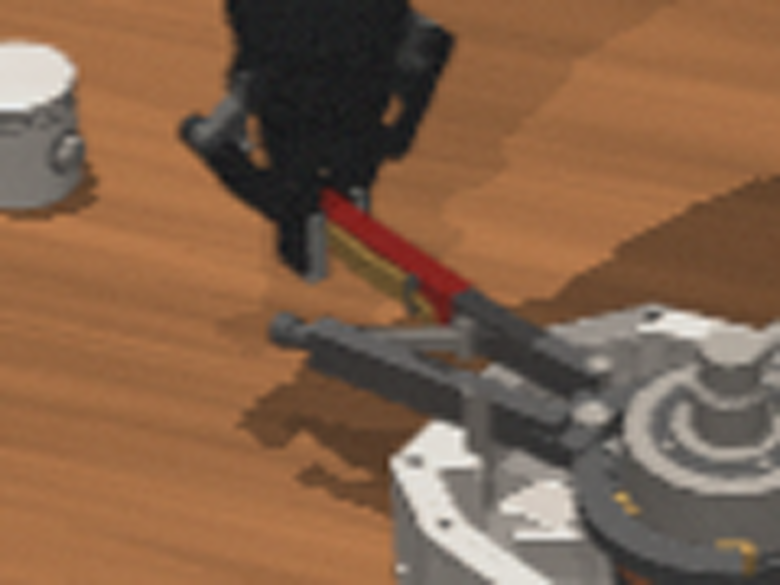

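```bash

python3 -m creep '[0,0,0,0,0,0,18,0,0,0,0,0,0,22,0,0,0,0,0,0,27,0,0,0,0,0,0,32,0,0,0,0,0,0,38,0,0,0,0,0,0,45,0,0,0,0,0,0,52,0,0,0,0,0,0,52]' 20
python3 - <<'E'
from ov import *
go([480,-157,44],-28.9)
draw(vision.read_camera('scene'),'scene',[],225,195,120,90,6.5,'pics/s21.png')
E
```

```text
time: 20.18
tool_pos: [0.4811, -0.1536, 0.0463]
tool_rot: [-0.927, 1.562, -1.572]
force: [0.3, 0.6, 0.7]
gripper_width: 0.0443
t 20.18 tcp [ 481.1 -153.6   46.3] ang -28.7 w 44.3 F [0.3 0.6 0.7]
turn [-0.3  0.2  0.1] shift [3.5 2.3 0.7] shift after turn [3.5 2.3 0.7]
```

View pics/s21.png

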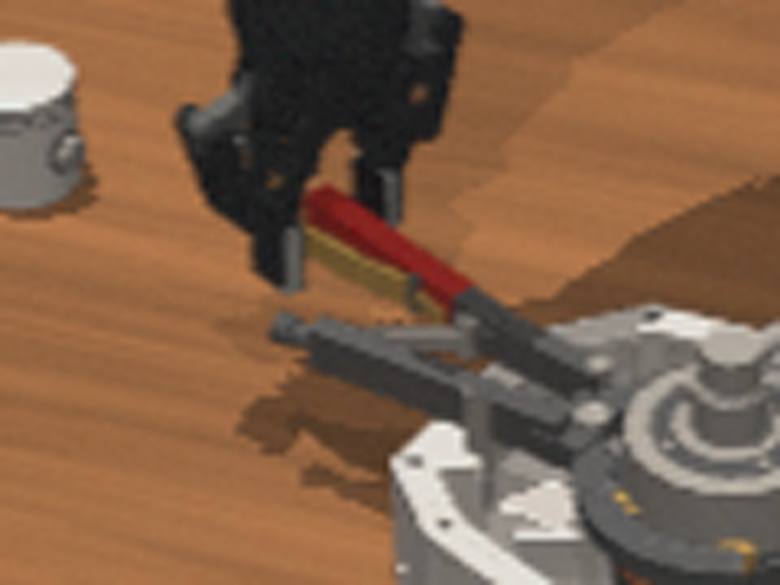

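```bash

python3 -m creep '[0,0,0,0,0,5,54,0,0,0,0,-5,0,54,0,0,0,0,-12,0,54,0,0,0,0,-20,0,54,0,0,0,0,-30,0,54,0,0,0,0,-35,0,54,0,0,0,0,-35,0,54]'
python3 -m creep '[0,0,0,0,0,-25,54,0,0,0,0,0,-30,54,0,0,0,0,0,-30,54,0,0,0,0,0,-30,54,0,0,0,0,0,-30,54,0,0,0,0,0,-30,54,0,0,0,0,0,-30,54,0,0,0,0,0,0,54,0,0,0,0,0,0,54]'
python3 - <<'E'
from ov import *
go([300,-157,180],-28.9)
draw(vision.read_camera('scene'),'scene',[],245,205,130,95,6,'pics/s22.png')
draw(vision.read_camera('top'),'top',model((584,51.5),77.5,(476,-150),59),225,165,190,110,4.2,'pics/t22.png')
cv2.imwrite('pics/t22f.png',vision.read_camera('top'))
for n in ('piston','oil_bottle','barrel','carton','flywheel'):
    for c in('top','scene'):
        for q in vision.boxes_of(c,n)[:1]: print(n,c,np.round(q['pixel'],1),round(q['confidence'],2))
E
```

```text
time: 20.82
tool_pos: [0.4806, -0.1535, 0.1827]
tool_rot: [-0.936, 1.575, -1.563]
force: [1.2, -0.7, -0.2]
gripper_width: 0.0461
time: 21.57
tool_pos: [0.3, -0.0546, 0.1931]
tool_rot: [-0.922, 1.556, -1.576]
force: [0.7, -0.5, -0.7]
gripper_width: 0.046
t 21.57 tcp [300.  -54.6 193.1] ang -28.7 w 46.0 F [ 0.7 -0.5 -0.7]
turn [-0.7  0.2  0. ] shift [89.8 13.7 49. ] shift after turn [89.6 13.1 49.5]
piston top [463.6 276. ] 0.71
piston scene [229.3 211.7] 0.77
oil_bottle top [158.1 207.1] 0.56
oil_bottle scene [475.7 305.7] 0.94
barrel top [465.3 187.8] 0.69
barrel scene [500.1 273.8] 0.93
carton top [465.2 186. ] 0.76
carton scene [181.3 256.3] 0.69
flywheel top [296.4 216.9] 0.79
flywheel scene [340.4 263.5] 0.72
```

View pics/t22.png

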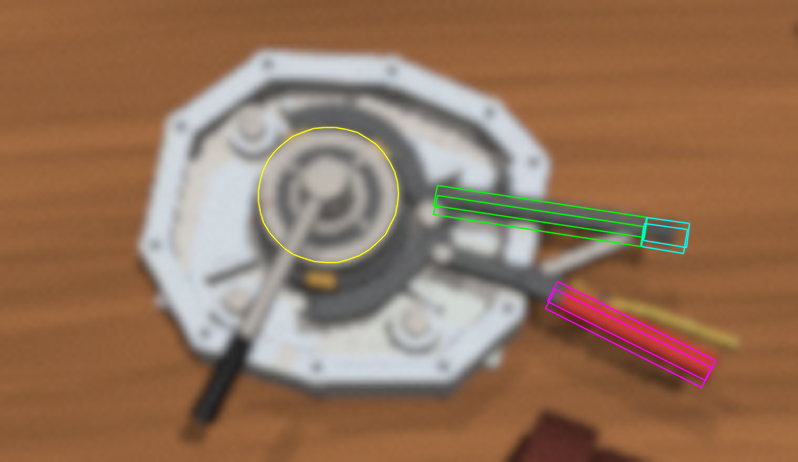

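View pics/s22.png

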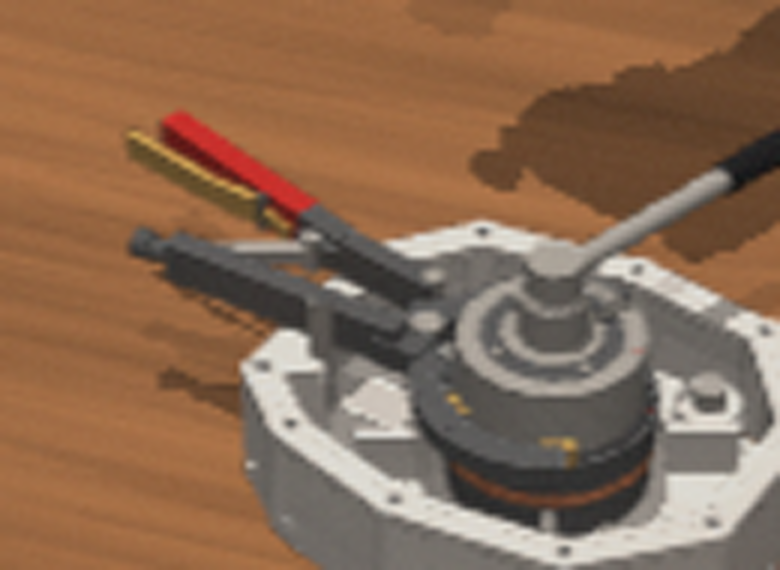

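```bash
python3 - <<'E'
from h import *
T=lambda u,v:(225+u/4.2-.5,165+v/4.2-.5)
for n,p in [('start',(100,195)),('now',(222,380))]:
    x=atz('top',T(*p),.125)*1000; b=atz('top',T(325,178),.131)*1000; print(n,np.round(x,1),np.degrees(np.arctan2(*(x-b)[1::-1])))
print(telemetry.get_state()['force'],telemetry.get_state()['time'])
a=cv2.imread('pics/scene0.png'); b=vision.read_camera('scene')
o=np.hstack([cv2.resize(i[235:290,310:385],None,fx=5.2,fy=5.2,interpolation=cv2.INTER_CUBIC) for i in(a,b)]); cv2.imwrite('pics/cmp.png',o)
E
```

```text
start [582.6 177.  125. ] 90.16115527655896
now [474.2 113.8 125. ] 150.25474756608907
[-0.48786465 -0.70762625  0.08967679] 22.2167
```

View pics/cmp.png

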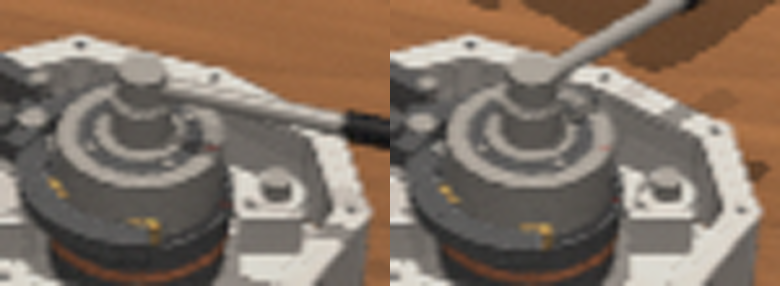

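```bash
python3 -c "
from rig import hand_in
print(hand_in())"
```

```text
the job is handed in; nothing more can be done
None
```

I've handed the job in at about 22 s. All the steps went through, but I have no official verdict and no joint readings. The checks below come from pictures, arm forces and finger widths.

**What I did**
- **Lock:** I squeezed the handles until they stopped at a solid 39.4 mm across, with the grip set to 32 N at most. I let go and they stayed clamped by themselves.
- **Nut:** I swung the bar anticlockwise. The fixed handle came to rest on the stud and stayed put.
- **Release:** I pinched the lever against its handle with 20–22 N. I eased the handle about 0.3 rad outward in hand, let go, lifted off and moved clear.

**Last checks**
- **Bar:** it swung about 60° in the top picture. I estimate about 0.95–1.0 rad on the nut once the flywheel's give is taken off, so above the 0.75 needed.
- **Flywheel:** its mark has moved only a few mm at most, judged by eye between the start and end pictures.
- **Pliers:** the handles lie open as at the start. The pivot shows within about 1–2 mm of where it was, and the pliers look level.
- **Bystanders:** their detections are within a few pixels of the start, apart from the barrel in the top picture.
- **Robot:** the tool force reads under 1 N, and the gripper is well clear of everything.

**Disagreements**
- The scene camera sat about 1–2 pixels off the top camera throughout, so I went mostly by the top one.
- The barrel's last top-camera detection landed on the carton, which I took as a false report. The scene camera showed the barrel within about 2 pixels of its start.
- The handle's end needed slightly more travel than the stated 45 mm, because the loose pliers were dragged a few mm at the end of the opening.

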